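Change the batch on the vacuum jig

ROBOT

A 7-joint arm with a two-finger parallel gripper is mounted at the origin on the work surface. World frame = base frame: x ahead of the robot, y to its left, z up, the work surface at z = 0. Lengths are in m, angles in rad, forces in N, time in s.
With the tool pointing down it reaches from about 0.4 to 0.85 m from the base axis. Payload 10.4 kg.
Tool frame: the origin (TCP) lies between the finger pads; the fingertips stand ahead of it and the grasp point (between the pads) lies 3 mm ahead of it (r.tips_ahead is the z of the fingertips in the tool frame, in m); z points along the fingers, y is the line along which they close (so a half turn about z gives the same grasp; the last joint's range is limited). The gripper opens to 87 mm and grips with 3 to 60 N. Pads are 19 mm wide; open, the fingers measure 117 mm over their backs; the gripper's body (75 mm by 190 mm) begins 51 mm behind the grasp point.
Start: joints at [1.207, 0.332, -0.065, 1.46, 0.022, 1.35, -0.088], TCP at [0.209, -0.589, 0.245] pointing down, gripper open.
Joint ranges: [-2.6, 2.6], [-0.5, 2.12], [-1.47, 1.34], [0.16, 2.42], [-1.27, 4.41], [0.06, 2.06], [-2.6, 2.6]. Speed limits (rad/s): [2.22, 2.22, 2.79, 2.79, 3.14, 3.14, 3.14].

INTERFACE

Orientations are given as a unit quaternion [x, y, z, w].
In Python, from bench import telemetry, camera, get_calibration, r gives the robot as it stands.
- The arm moves only by the tool drive_tool, never from a script. Its argument "series" is one flat list of numbers, 7 for each row, row after row: the turn, a rotation vector about the tool's x, y, z in units of 5 degrees (1.0 is 5 degrees), then the shift along the tool's x, y, z in units of 40 mm (1.0 is 40 mm), then the opening, from -1 (shut) to 1 (fully open). A call has 1 to 10 rows; each row is the pose to reach, as a shift and turn from the pose commanded when the call began, along the tool's axes at that moment; what a row does not reach only later rows make up. A row lasts 1/12 s, in which the tool goes at most 41.7 mm and 7.16 degrees, less where a joint would pass 70% of its speed; a pose out of reach is approached as far as the arm can. A call with a gripper value outside its range is refused whole. The fingers move at their own pace and stop on an object; "grip_force" is the grip in N (left out, the last holds). Time passes only in rows, so rows that repeat a pose let the fingers close. It gives the time, the measured TCP pose, the force, the opening and the grip force at its end, in the units of the state.
- telemetry.read_state(): the state, without advancing time (a new reading comes with each control period).
- camera(name): name is "scene" or "top" or "wrist"; returns the picture (400x640x3 uint8, red, green, blue); there is no depth.
- get_calibration(name): a dict with "fovy" (degrees; the focal length in pixels is half the picture's height over the tangent of half this angle, whatever the lens; pixels are square), "cx", "cy" (the principal point, pixels), "dist" ([k1, k2, p1, p2, k3] as OpenCV has them; the pictures are not rectified), "xyz" and "rotation" of the camera in the world. Camera axes: x right, y up, looking along -z (the intrinsics and any distortion apply to the point x, -y, -z); pixel columns grow to the right and rows downward; lengths in m; the calibration is good to about 2 mm. A picture is of the moment at which its call begins: read the wrist's pose just before it. get_calibration takes no time and is no camera call; for the wrist camera it gives the pose at the moment of the call.
- r.close_job(): hands the job in; it is judged then, once.
The state is a dict: "time": time; "joint_positions": joint angles; "joint_vel": joint speeds; "joint_torque": joint torques, N m; "ee_pos": TCP position; "eef_rot": TCP orientation; "ft_force": force on the tool from outside, world axes, zero at the start; "torque": the same for the moment, N m; "width": finger opening in m; "grip_force": force on a finger pad.
Only numpy, scipy, OpenCV 4.12 (cv2) and the standard library are available. Lean on these libraries where they do the work, as an engineer would, in place of code of your own. Each camera call takes 0.05 s, during which the arm holds its last target. There are 200 camera calls.

TASK

Turn the vacuum cock fully shut, then take the finished heat sink out of the three-bay jig and set it upright in the grey out-tray, load every heat sink waiting on the red mat into a bay of its own, lying flat on the bay's floor, and slide the suction slider level with the brass pointer beside its track. Only when all that is done, turn the cock fully open again, against its stop, and leave the rest of the bench as it is.

Things in the scene. Friction and masses are not known exactly. Their poses are not given: they have to be found in the camera images.
- wait0_mid (a point): centre (half-way up, 21 mm above its underside) of a heat sink waiting on the red mat at the start (two or three are there; an absent one reads None): copper base plate 76 x 52 x 6 mm with an aluminium fin block 56 x 24 mm standing on its middle, 42 mm high over all, 0.16 kg; its x axis runs along the 76 mm length, z up; grip the fin block across its 24 mm
- wait1_mid (a point): centre (half-way up, 21 mm above its underside) of a heat sink waiting on the red mat at the start (two or three are there; an absent one reads None): copper base plate 76 x 52 x 6 mm with an aluminium fin block 56 x 24 mm standing on its middle, 42 mm high over all, 0.16 kg; its x axis runs along the 76 mm length, z up; grip the fin block across its 24 mm
- wait2_mid (a point): centre (half-way up, 21 mm above its underside) of a heat sink waiting on the red mat at the start (two or three are there; an absent one reads None): copper base plate 76 x 52 x 6 mm with an aluminium fin block 56 x 24 mm standing on its middle, 42 mm high over all, 0.16 kg; its x axis runs along the 76 mm length, z up; grip the fin block across its 24 mm
- done0_mid (a point): centre (half-way up, 21 mm above its underside) of a finished heat sink, standing in bay 0 of the jig at the start (only one of the three is there; the absent ones read None): copper base plate 76 x 52 x 6 mm with an aluminium fin block 56 x 24 mm standing on its middle, 42 mm high over all, 0.16 kg; its x axis runs along the 76 mm length, z up; grip the fin block across its 24 mm
- done1_mid (a point): centre (half-way up, 21 mm above its underside) of a finished heat sink, standing in bay 1 of the jig at the start (only one of the three is there; the absent ones read None): copper base plate 76 x 52 x 6 mm with an aluminium fin block 56 x 24 mm standing on its middle, 42 mm high over all, 0.16 kg; its x axis runs along the 76 mm length, z up; grip the fin block across its 24 mm
- done2_mid (a point): centre (half-way up, 21 mm above its underside) of a finished heat sink, standing in bay 2 of the jig at the start (only one of the three is there; the absent ones read None): copper base plate 76 x 52 x 6 mm with an aluminium fin block 56 x 24 mm standing on its middle, 42 mm high over all, 0.16 kg; its x axis runs along the 76 mm length, z up; grip the fin block across its 24 mm
- jig: vacuum jig, aluminium plate 86 x 302 mm, 22 mm high, fixed; origin at the centre of its underside, y along its row of three bays; each bay is an open pocket 66 x 86 mm (86 along the jig's y), floor 14 mm above the bench, rim walls 8 mm higher, so a heat sink lies in it with its length along the jig's y, either way round
- bay0 (a point): centre of the floor of bay 0 of the jig, with the jig's axes
- bay1 (a point): centre of the floor of bay 1 of the jig, with the jig's axes
- bay2 (a point): centre of the floor of bay 2 of the jig, with the jig's axes
- outtray: grey out-tray, an open box 150 x 120 mm, 25 mm high, floor and walls 4 mm thick, fixed; origin at the centre of its underside, x along its 150 mm length
- cock_base: vacuum cock, a brass pipe lying 34 mm above the bench on a steel foot plate 150 x 50 mm, fixed; origin under the handle's turning axis, which is vertical; x runs along the pipe
- cock (a joint): angle of the cock's lever handle in rad: 0 = fully shut (handle across the pipe, along +y of cock_base), 1.571 = fully open (handle along the pipe, along +x of cock_base), growing clockwise seen from above, with a hard stop at each end; stiff (0.4 N m), stays where it is left
- cock_grip (a point): middle of the aluminium sleeve on the lever handle, 85 mm from the turning axis and 74 mm above the bench; it moves with the handle; the sleeve is 75 mm long, 18 mm wide and 16 mm tall, and reaches to 115 mm from the axis
- suction (a joint): travel of the suction slider in m, 0 to 0.12, growing towards +y of its track; drag about 2 N, stays where it is left
- suction_top (a point): centre of the top of the slider's white grip, 54 mm above the bench; the grip is 28 mm across the track, 20 mm along it, and stands 40 mm above the 14 mm high track; y runs along the track; travel moves it along +y
- pointer_mid (a point): the brass pointer block (about 14 mm, 12 mm high) beside the slider's track, fixed, at a new place on each start; its axes are parallel to the track's, and the grip is level with it when both have the same place along the track's y
- cup: white plastic cup, 64 mm across, 60 mm high, bystander; origin under its centre
- driver: black screwdriver lying on the bench, bystander
- brush: brush with a wooden handle lying on the bench, bystander
- tape: roll of paper tape lying flat, 84 mm across, 20 mm high, bystander; origin under its centre
- flux: amber bottle, 52 mm across, 120 mm high, bystander; origin under its centre
- driver2: red screwdriver lying on the bench, bystander

How it is judged:
On the way, in this order (a step that is already met when the one before it is completed fails the run):
1. the cock is fully shut (value of joint cock below 0.09 rad), for 0.2 s.
2. with the cock shut, the finished heat sink is in the out-tray, every waiting heat sink is in a bay, and the slider is level with the pointer (value of joint cock below 0.15 rad and x of done0_mid in the frame of outtray between -0.065 and 0.065 m and y of done0_mid in the frame of outtray between -0.05 and 0.05 m and z of each of done0_mid, done1_mid, done2_mid in the frame of outtray below 0.034 m and angle between each of done0_mid, done1_mid, done2_mid's own z axis and vertical below 0.15 rad and x of done1_mid in the frame of outtray between -0.065 and 0.065 m and y of done1_mid in the frame of outtray between -0.05 and 0.05 m and x of done2_mid in the frame of outtray between -0.065 and 0.065 m and y of done2_mid in the frame of outtray between -0.05 and 0.05 m and ((horizontal distance between wait0_mid and bay0 below 0.014 m and z of wait0_mid in the frame of jig below 0.04 m and angle between wait0_mid's own z axis and vertical below 0.1 rad) or (horizontal distance between wait0_mid and bay1 below 0.014 m and z of wait0_mid in the frame of jig below 0.04 m and angle between wait0_mid's own z axis and vertical below 0.1 rad) or (horizontal distance between wait0_mid and bay2 below 0.014 m and z of wait0_mid in the frame of jig below 0.04 m and angle between wait0_mid's own z axis and vertical below 0.1 rad)) and ((horizontal distance between wait1_mid and bay0 below 0.014 m and z of wait1_mid in the frame of jig below 0.04 m and angle between wait1_mid's own z axis and vertical below 0.1 rad) or (horizontal distance between wait1_mid and bay1 below 0.014 m and z of wait1_mid in the frame of jig below 0.04 m and angle between wait1_mid's own z axis and vertical below 0.1 rad) or (horizontal distance between wait1_mid and bay2 below 0.014 m and z of wait1_mid in the frame of jig below 0.04 m and angle between wait1_mid's own z axis and vertical below 0.1 rad)) and ((horizontal distance between wait2_mid and bay0 below 0.014 m and z of wait2_mid in the frame of jig below 0.04 m and angle between wait2_mid's own z axis and vertical below 0.1 rad) or (horizontal distance between wait2_mid and bay1 below 0.014 m and z of wait2_mid in the frame of jig below 0.04 m and angle between wait2_mid's own z axis and vertical below 0.1 rad) or (horizontal distance between wait2_mid and bay2 below 0.014 m and z of wait2_mid in the frame of jig below 0.04 m and angle between wait2_mid's own z axis and vertical below 0.1 rad)) and y of suction_top in the frame of pointer_mid between -0.006 and 0.006 m), for 0.2 s.
3. the cock is fully open (value of joint cock above 1.48 rad), for 0.2 s.
At the end, for the whole second after the job is handed in: The cock is open to within 0.09 rad of its stop; the finished heat sink is at rest upright in the out-tray; each waiting heat sink lies flat at rest on the floor of a bay, within 14 mm of its centre; the slider is within 6 mm of level with the pointer (value of joint cock above 1.48 rad and x of done0_mid in the frame of outtray between -0.065 and 0.065 m and y of done0_mid in the frame of outtray between -0.05 and 0.05 m and z of each of done0_mid, done1_mid, done2_mid in the frame of outtray below 0.034 m and angle between each of done0_mid, done1_mid, done2_mid's own z axis and vertical below 0.15 rad and x of done1_mid in the frame of outtray between -0.065 and 0.065 m and y of done1_mid in the frame of outtray between -0.05 and 0.05 m and x of done2_mid in the frame of outtray between -0.065 and 0.065 m and y of done2_mid in the frame of outtray between -0.05 and 0.05 m and ((horizontal distance between wait0_mid and bay0 below 0.014 m and z of wait0_mid in the frame of jig below 0.04 m and angle between wait0_mid's own z axis and vertical below 0.1 rad) or (horizontal distance between wait0_mid and bay1 below 0.014 m and z of wait0_mid in the frame of jig below 0.04 m and angle between wait0_mid's own z axis and vertical below 0.1 rad) or (horizontal distance between wait0_mid and bay2 below 0.014 m and z of wait0_mid in the frame of jig below 0.04 m and angle between wait0_mid's own z axis and vertical below 0.1 rad)) and ((horizontal distance between wait1_mid and bay0 below 0.014 m and z of wait1_mid in the frame of jig below 0.04 m and angle between wait1_mid's own z axis and vertical below 0.1 rad) or (horizontal distance between wait1_mid and bay1 below 0.014 m and z of wait1_mid in the frame of jig below 0.04 m and angle between wait1_mid's own z axis and vertical below 0.1 rad) or (horizontal distance between wait1_mid and bay2 below 0.014 m and z of wait1_mid in the frame of jig below 0.04 m and angle between wait1_mid's own z axis and vertical below 0.1 rad)) and ((horizontal distance between wait2_mid and bay0 below 0.014 m and z of wait2_mid in the frame of jig below 0.04 m and angle between wait2_mid's own z axis and vertical below 0.1 rad) or (horizontal distance between wait2_mid and bay1 below 0.014 m and z of wait2_mid in the frame of jig below 0.04 m and angle between wait2_mid's own z axis and vertical below 0.1 rad) or (horizontal distance between wait2_mid and bay2 below 0.014 m and z of wait2_mid in the frame of jig below 0.04 m and angle between wait2_mid's own z axis and vertical below 0.1 rad)) and y of suction_top in the frame of pointer_mid between -0.006 and 0.006 m and linear speed of each of wait0, wait1, wait2, done0, done1, done2 below 0.03 m/s); the robot touches nothing.
It fails at once if a bystander is shifted by more than 6 cm (distance of any of cup, driver, brush, tape, flux, driver2 from where it was at the start of the episode above 0.06 m).
Of done0, done1, done2 only 1 to 1 are there at a start; the rules pass over those that are not, and their reading is None.
Of wait0, wait1, wait2 only 2 to 3 are there at a start; the rules pass over those that are not, and their reading is None.
At some moment in a run one of wait0, wait1, wait2 may be knocked a few centimetres aside while the robot is not near it.
Once in a run the grip may slacken for a moment while it holds something.
It also fails if it takes over 210 s, if anything falls off the work surface, if the arm or the gripper's body presses on something with over 40 N, if the wrist force passes 120 N, or if a joint passes its speed limit or range.

## Working session

There is one attempt and no reset: what is moved stays moved. The work goes in short steps, Python scripts to look and compute and a tool call to move; the robot and the scene stay as the last step left them, time stands still between calls to the robot, and variables do not carry over. Pictures are saved under pics/ and viewed, at most 14 in all, crops included, and the job is handed in when it is done.

Besides the shell and the picture viewer there is one more tool, called after "Emit:" as name(argument=value, ...) on one line, values as JSON. drive_tool: Moves the arm, as the interface text tells. Its arguments: {"type":"object","properties":{"series":{"type":"array"},"grip_force":{"type":"number"}},"required":["series"]}

```bash
mkdir -p pics; ls; python3 - <<'E'
from bench import telemetry,camera,get_calibration,r
import cv2
s=telemetry.read_state();print({k:s[k] for k in('time','ee_pos','eef_rot','width')},r.tips_ahead)
for n in('scene','top','wrist'):
    print(n,get_calibration(n)); im=camera(n); cv2.imwrite(f'pics/{n}0.png',im[:,:,::-1])
E
```

```text
pics
{'time': 0.0, 'ee_pos': array([ 0.2087641 , -0.58872328,  0.24376692]), 'eef_rot': array([ 9.85512713e-01,  1.69600105e-01, -1.59113306e-04, -6.86295542e-04]), 'width': 0.08714770406170143} 0.022
scene {'fovy': 45.110757513047496, 'cx': 319.6381071732752, 'cy': 199.961458886582, 'dist': array([-0.03363907,  0.        ,  0.        ,  0.        ,  0.        ]), 'xyz': array([1.06146094, 0.78641334, 0.9679167 ]), 'rotation': array([0.09377733, 0.38055625, 0.89018926, 0.23226243])}
top {'fovy': 52.416197581532934, 'cx': 316.85412136130464, 'cy': 196.85651311184878, 'dist': array([-0.07029083,  0.        ,  0.        ,  0.        ,  0.        ]), 'xyz': array([ 0.45834041, -0.05178447,  1.22675208]), 'rotation': array([-0.03640938,  0.04333292,  0.71340208, -0.69846553])}
wrist {'fovy': 58.29347258452458, 'cx': 316.27973646238627, 'cy': 198.04497796743394, 'dist': array([-0.07200829,  0.        ,  0.        ,  0.        ,  0.        ]), 'xyz': array([ 0.28790161, -0.56134586,  0.3832338 ]), 'rotation': array([-0.12350684,  0.08816922, -0.57023636,  0.80734301])}
```

View pics/top0.png

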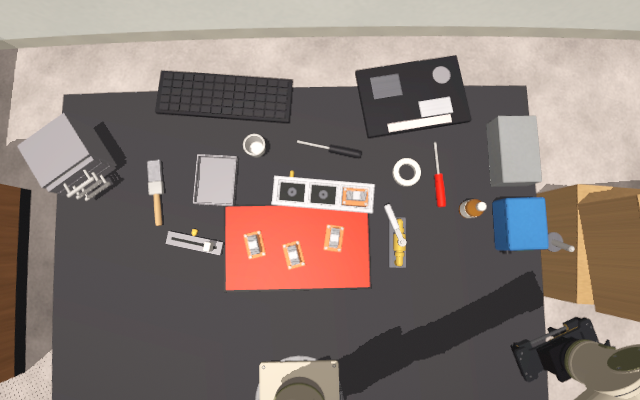

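View pics/scene0.png

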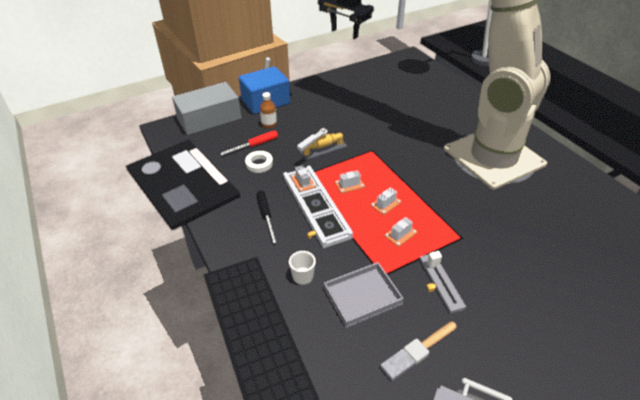

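The top view shows 3 waiting sinks at about (254,245), (293,255) and (333,238). The finished one is at the right end of the jig, (355,196). The tray is at (215,180), the slider track at (195,243) with its grip near (208,246) and the pointer near (194,233). The cock is at (400,240) with its lever partly open. I'll zoom in on these.

```bash
cat > h.py <<'E'
import numpy as np,cv2
from scipy.spatial.transform import Rotation as R
from bench import telemetry,camera,get_calibration,r
def K(c):
    f=200/np.tan(np.radians(c['fovy']/2)); return np.array([[f,0,c['cx']],[0,f,c['cy']],[0,0,1]])
def cast(c,uv,z):
    uv=np.asarray(uv,float).reshape(-1,1,2)
    n=cv2.undistortPoints(uv,K(c),np.array(c['dist']))[:,0]
    d=np.c_[n[:,0],-n[:,1],-np.ones(len(n))]@R.from_quat(c['rotation']).as_matrix().T
    return c['xyz']+d*((z-c['xyz'][2])/d[:,2])[:,None]
def proj(c,P):
    p=(np.asarray(P,float).reshape(-1,3)-c['xyz'])@R.from_quat(c['rotation']).as_matrix()
    return cv2.projectPoints(p*[1,-1,-1],np.zeros(3),np.zeros(3),K(c),np.array(c['dist']))[0][:,0]
def snap(n):
    c=get_calibration(n); return c,camera(n)
def save(im,name,box=None,s=1):
    if box: im=im[box[1]:box[3],box[0]:box[2]]
    cv2.imwrite('pics/'+name,cv2.resize(im,None,fx=s,fy=s,interpolation=cv2.INTER_CUBIC)[:,:,::-1])
def move(target,yaw=None):
    """shift (units 40mm) in tool axes and z turn (units 5deg) toward a down-pointing pose; yaw= direction of tool x in world (rad)"""
    s=telemetry.read_state(); Rt=R.from_quat(s['eef_rot']).as_matrix()
    sh=Rt.T@(np.array(target)-s['ee_pos'])/0.04
    if yaw is None: rv=np.zeros(3)
    else:
        x=np.array([np.cos(yaw),np.sin(yaw),0]);z=np.array([0,0,-1.]);G=np.c_[x,np.cross(z,x),z]
        rv=R.from_matrix(Rt.T@G).as_rotvec(degrees=True)/5
    print('turn',rv.round(2),'shift',sh.round(3),'pos',s['ee_pos'].round(4),'yaw',np.arctan2(Rt[1,0],Rt[0,0]).round(3),'t',s['time'])
E
python3 - <<'E'
from h import *
im=cv2.imread('pics/top0.png')[:,:,::-1]
save(im,'cropT.png',(150,130,420,300),2.9)
c=get_calibration('top')
for n,uv,z in [('w',(254,245),.02),('w',(293,255),.02),('w',(333,238),.02),('d',(355,196),.04),('tray',(215,180),.025),('sl',(208,246),.054),('pt',(194,233),.012),('axis',(402,243),.074),('tip',(389,207),.074),('jigL',(273,193),.022),('jigR',(373,197),.022)]:
    print(n,cast(c,uv,z)[0].round(3))
E
```

```text
w [0.456 0.124 0.02 ]
w [0.424 0.009 0.02 ]
w [ 0.471 -0.11   0.02 ]
d [ 0.593 -0.177  0.04 ]
tray [0.652 0.239 0.025]
sl [0.455 0.251 0.054]
pt [0.495 0.305 0.012]
axis [ 0.452 -0.303  0.074]
tip [ 0.555 -0.27   0.074]
jigL [0.609 0.066 0.022]
jigR [ 0.591 -0.233  0.022]
```

View pics/cropT.png

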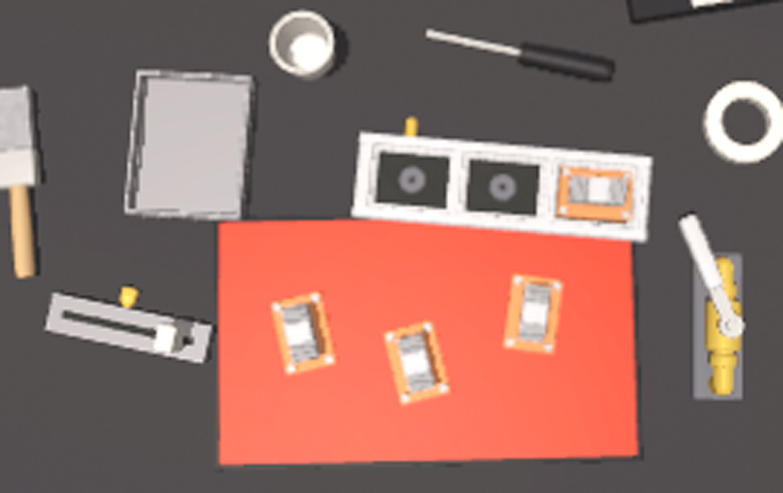

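The crop shows the cock lever pivot at full-picture pixel (402,242) and its tip at (388,206). Shut therefore points towards world +y, over the mat. The slider grip is near (208,246) and the pointer is at (194,232). I'll move above the lever and check with the wrist camera.

```bash
python3 - <<'E'
from h import *
move([.53,-.277,.245],np.radians(18))
move([.45,-.277,.245],np.radians(18))
E
```

```text
turn [-0.01  0.    0.31] shift [10.173 -4.663 -0.022] pos [ 0.2088 -0.5888  0.244 ] yaw 0.341 t 0.15
turn [-0.01  0.    0.31] shift [ 8.288 -5.332 -0.021] pos [ 0.2088 -0.5888  0.244 ] yaw 0.341 t 0.15
```

Emit:
drive_tool(series=[0, 0, 0, 1, -0.46, 0, 1, 0, 0, 0, 2, -0.92, 0, 1, 0, 0, 0, 2.9, -1.35, 0, 1, 0, 0, 0, 3.8, -1.8, 0, 1, 0, 0, 0, 4.7, -2.25, 0, 1, 0, 0, 0, 5.6, -2.7, 0, 1, 0, 0, 0, 6.5, -3.15, 0, 1, 0, 0, 0, 7.2, -3.6, 0, 1, 0, 0, 0, 7.8, -4, 0, 1, 0, 0, 0.31, 8, -4.1, 0, 1])

```text
time: 0.98
ee_pos: [0.4588, -0.3224, 0.2445]
eef_rot: [0.987, 0.16, 0.001, -0.001]
ft_force: [0.1, 0.6, 0.5]
width: 0.0872
grip_force: 0.0
```

```bash
python3 - <<'E'
from h import *
s=telemetry.read_state();print(s['ee_pos'],s['eef_rot'])
c,im=snap('wrist')
print(c['xyz'],proj(c,[[.452,-.303,.082],[.533,-.277,.082],s['ee_pos']]))
save(im,'w1.png')
E
```

```text
[ 0.45883477 -0.32238962  0.24452161] [ 9.87171765e-01  1.59658815e-01  6.07015577e-04 -7.74804099e-04]
[ 0.53827715 -0.29664559  0.38403927] [[292.62302249 186.47111483]
 [291.76548008  85.1874883 ]
 [315.42816669 284.00666975]]
```

View pics/w1.png

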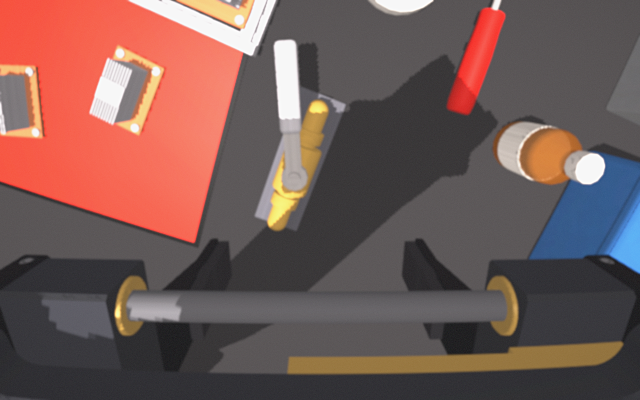

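The wrist view shows the cock pivot at (294,179), with the sleeve from (290,124) to (286,42). I'll cast these to points.

```bash
python3 - <<'E'
from h import *
c=get_calibration('wrist')
p=cast(c,[(294,179),(289,124),(286,42),(287.5,83)],.082);print(p.round(4))
d=p[2]-p[1];a=np.arctan2(d[1],d[0]);print('len',np.hypot(*d[:2]),np.degrees(a), 'axis from sleeve', p[2]-0.115*np.r_[np.cos(a),np.sin(a),0])
m=p[0]+.085*np.r_[np.cos(a),np.sin(a),0]; 
a2=np.arctan2(*(p[3]-p[0])[1::-1]);print(np.degrees(a2),m)
move([p[3][0],p[3][1],.079],a)
E
```

```text
[[ 0.4589 -0.3027  0.082 ]
 [ 0.5027 -0.2848  0.082 ]
 [ 0.5632 -0.2637  0.082 ]
 [ 0.5337 -0.274   0.082 ]]
len 0.06412694144799866 19.195554618326984 axis from sleeve [ 0.45461243 -0.30149976  0.082     ]
20.969607889221685 [ 0.53914053 -0.27471992  0.082     ]
turn [-0.01 -0.02 -0.2 ] shift [ 2.154 -0.573  4.141] pos [ 0.4588 -0.3229  0.2445] yaw 0.317 t 1.0333
```

Emit:
drive_tool(series=[0, 0, -0.2, 0.7, -0.3, 0, 1, 0, 0, -0.2, 1.5, -0.57, 0, 1, 0, 0, -0.2, 2.15, -0.57, 0.4, 1, 0, 0, -0.2, 2.15, -0.57, 1.3, 1, 0, 0, -0.2, 2.15, -0.57, 2.2, 1, 0, 0, -0.2, 2.15, -0.57, 3, 1, 0, 0, -0.2, 2.15, -0.57, 3.7, 1, 0, 0, -0.2, 2.15, -0.57, 4.15, 1, 0, 0, -0.2, 2.15, -0.57, 4.18, 1, 0, 0, -0.2, 2.15, -0.57, 4.18, 1])

```text
time: 1.87
ee_pos: [0.5295, -0.2799, 0.0767]
eef_rot: [0.986, 0.165, -0.001, -0.0]
ft_force: [0.0, -0.5, -0.2]
width: 0.0869
grip_force: 0.0
```

Emit:
drive_tool(series=[0, 0, 0, 0, 0, 0, -0.4, 0, 0, 0, 0, 0, 0, -0.6, 0, 0, 0, 0, 0, 0, -0.8, 0, 0, 0, 0, 0, 0, -0.8, 0, 0, 0, 0, 0, 0, -0.8, 0, 0, 0, 0, 0, 0, -0.8], grip_force=15)

```text
time: 2.37
ee_pos: [0.5306, -0.2794, 0.0778]
eef_rot: [0.986, 0.165, 0.0, 0.0]
ft_force: [-0.9, 0.1, 0.7]
width: 0.0549
grip_force: 0.0
```

```bash
cat >> h.py <<'E'
def arc(ax,degs,d0=None):
    """rows for turning about vertical axis ax (ccw from above, deg), tool down"""
    s=telemetry.read_state(); Rt=R.from_quat(s['eef_rot']).as_matrix(); p=s['ee_pos'];a=np.array([*ax,p[2]])
    for d in degs:
        Q=R.from_euler('z',d,degrees=True)
        t=a+Q.apply(p-a); print(d,'turn',(-d/5),'shift',(Rt.T@(t-p)/.04).round(2))
E
python3 - <<'E'
from h import *
s=telemetry.read_state();print({k:s[k] for k in('time','ee_pos','eef_rot','width','ft_force','grip_force')})
ax=(.456,-.302);v=s['ee_pos'][:2]-ax;print(np.hypot(*v),np.degrees(np.arctan2(v[1],v[0])))
arc(ax,range(5,80,5))
E
```

```text
{'time': 2.3667, 'ee_pos': array([ 0.53061393, -0.27943518,  0.07776777]), 'eef_rot': array([9.86317457e-01, 1.64856785e-01, 2.30196543e-04, 2.46976590e-04]), 'width': 0.0548586882220498, 'ft_force': array([-0.91856689,  0.05650451,  0.65899243]), 'grip_force': 0.0}
0.07795133194091262 16.826422437749596
5 turn -1.0 shift [-0.   -0.17 -0.  ]
10 turn -2.0 shift [-0.02 -0.34 -0.  ]
15 turn -3.0 shift [-0.05 -0.51 -0.  ]
20 turn -4.0 shift [-0.09 -0.67 -0.  ]
25 turn -5.0 shift [-0.15 -0.83 -0.  ]
30 turn -6.0 shift [-0.22 -0.98 -0.  ]
35 turn -7.0 shift [-0.31 -1.13 -0.  ]
40 turn -8.0 shift [-0.41 -1.27 -0.  ]
45 turn -9.0 shift [-0.52 -1.4  -0.  ]
50 turn -10.0 shift [-0.64 -1.52 -0.  ]
55 turn -11.0 shift [-0.77 -1.63 -0.  ]
60 turn -12.0 shift [-0.91 -1.72 -0.  ]
65 turn -13.0 shift [-1.06 -1.81 -0.  ]
70 turn -14.0 shift [-1.21 -1.88 -0.  ]
75 turn -15.0 shift [-1.37 -1.94 -0.  ]
```

Emit:
drive_tool(series=[0, 0, 0, 0.1, -0.1, 0, -0.8, 0, 0, 0, 0.1, -0.1, 0, -0.8, 0, 0, 0, 0.1, -0.1, 0, -0.8, 0, 0, 0, 0.1, -0.1, 0, -0.8, 0, 0, 0, 0.1, -0.1, 0, -0.8, 0, 0, 0, 0.1, -0.1, 0, -0.8, 0, 0, 0, 0.1, -0.1, 0, -0.8, 0, 0, 0, 0.1, -0.1, 0, -0.8], grip_force=15)

```text
time: 3.03
ee_pos: [0.5329, -0.2738, 0.0773]
eef_rot: [0.986, 0.165, -0.0, -0.0]
ft_force: [-1.5, 3.2, 0.6]
width: 0.0176
grip_force: 15.0
```

```bash
python3 - <<'E'
from h import *
s=telemetry.read_state();print({k:s[k] for k in('time','ee_pos','eef_rot','width','ft_force','grip_force')})
ax=(.456,-.302);v=s['ee_pos'][:2]-ax;print(np.hypot(*v),np.degrees(np.arctan2(v[1],v[0])))
arc(ax,range(6,80,6))
E
```

```text
{'time': 3.0333, 'ee_pos': array([ 0.53291412, -0.27375204,  0.07727735]), 'eef_rot': array([ 9.86277273e-01,  1.65097093e-01, -9.99255178e-05, -2.84357763e-04]), 'width': 0.017616376208260943, 'ft_force': array([-1.45317064,  3.2027499 ,  0.58157412]), 'grip_force': 14.96392930392176}
0.08193734876553639 20.166577420717942
6 turn -1.2 shift [-0.02 -0.21  0.  ]
12 turn -2.4 shift [-0.05 -0.42  0.  ]
18 turn -3.6 shift [-0.11 -0.63  0.  ]
24 turn -4.8 shift [-0.19 -0.83  0.  ]
30 turn -6.0 shift [-0.3  -1.02  0.  ]
36 turn -7.2 shift [-0.42 -1.2   0.  ]
42 turn -8.4 shift [-0.55 -1.36  0.  ]
48 turn -9.6 shift [-0.71 -1.51  0.  ]
54 turn -10.8 shift [-0.88 -1.64  0.  ]
60 turn -12.0 shift [-1.06 -1.75  0.  ]
66 turn -13.2 shift [-1.25 -1.85  0.  ]
72 turn -14.4 shift [-1.45 -1.92  0.  ]
78 turn -15.6 shift [-1.66 -1.97  0.  ]
```

Emit:
drive_tool(series=[0, 0, -1, -0.01, -0.17, 0, -0.8, 0, 0, -2, -0.04, -0.35, 0, -0.8, 0, 0, -3, -0.08, -0.53, 0, -0.8, 0, 0, -4, -0.14, -0.7, 0, -0.8, 0, 0, -5, -0.21, -0.86, 0, -0.8, 0, 0, -6, -0.3, -1.02, 0, -0.8, 0, 0, -7, -0.4, -1.17, 0, -0.8, 0, 0, -8, -0.51, -1.31, 0, -0.8, 0, 0, -9, -0.63, -1.44, 0, -0.8, 0, 0, -9.6, -0.71, -1.51, 0, -0.8])

```text
time: 3.87
ee_pos: [0.4872, -0.2267, 0.0774]
eef_rot: [0.833, 0.554, 0.001, 0.001]
ft_force: [7.6, -1.5, -8.6]
width: 0.0179
grip_force: 15.0
```

```bash
python3 - <<'E'
from h import *
s=telemetry.read_state();print({k:s[k] for k in('time','ee_pos','torque','width','ft_force','grip_force')})
ax=(.456,-.302);v=s['ee_pos'][:2]-ax;print(np.hypot(*v),np.degrees(np.arctan2(v[1],v[0])))
arc(ax,range(5,40,5))
E
```

```text
{'time': 3.8667, 'ee_pos': array([ 0.48719059, -0.22666689,  0.0773806 ]), 'torque': array([-0.28585906, -1.61814225,  0.16397634]), 'width': 0.017912904056945577, 'ft_force': array([ 7.63034493, -1.54886854, -8.63692471]), 'grip_force': 15.041633304208517}
0.08153483829702644 67.50870065205335
5 turn -1.0 shift [-0.01 -0.18 -0.  ]
10 turn -2.0 shift [-0.03 -0.35 -0.  ]
15 turn -3.0 shift [-0.07 -0.53 -0.  ]
20 turn -4.0 shift [-0.13 -0.7  -0.  ]
25 turn -5.0 shift [-0.19 -0.86 -0.  ]
30 turn -6.0 shift [-0.28 -1.02 -0.  ]
35 turn -7.0 shift [-0.37 -1.17 -0.  ]
```

Emit:
drive_tool(series=[0, 0, -1, -0.01, -0.18, 0, -0.8, 0, 0, -2, -0.03, -0.35, 0, -0.8, 0, 0, -3, -0.07, -0.53, 0, -0.8, 0, 0, -4, -0.13, -0.7, 0, -0.8, 0, 0, -4.6, -0.17, -0.8, 0, -0.8, 0, 0, -5, -0.19, -0.86, 0, -0.8, 0, 0, -5.1, -0.2, -0.9, 0, -0.8, 0, 0, -5.1, -0.2, -0.9, 0, -0.8, 0, 0, -5.1, -0.2, -0.9, 0, -0.8])

```text
time: 4.62
ee_pos: [0.4567, -0.2211, 0.0791]
eef_rot: [0.692, 0.722, 0.004, 0.007]
ft_force: [30.8, -6.2, -22.2]
width: 0.024
grip_force: 15.4
```

```bash
python3 - <<'E'
from h import *
s=telemetry.read_state();print({k:s[k] for k in('time','ee_pos','torque','width','ft_force','grip_force')})
ax=(.456,-.302);v=s['ee_pos'][:2]-ax;print(np.hypot(*v),np.degrees(np.arctan2(v[1],v[0])))
move(s['ee_pos'],np.pi/2)
E
```

```text
{'time': 4.6167, 'ee_pos': array([ 0.45673936, -0.22106765,  0.07905712]), 'torque': array([-1.51906034, -6.33741695, -0.35896433]), 'width': 0.02402004564323151, 'ft_force': array([ 30.79872287,  -6.15061668, -22.17838368]), 'grip_force': 15.425963324960321}
0.0809357258634119 89.47658821116161
turn [0.17 0.04 0.5 ] shift [0. 0. 0.] pos [ 0.4567 -0.2211  0.0791] yaw 1.614 t 4.6167
```

Emit:
drive_tool(series=[0, 0, 0, 0, 0.05, 0, 0, 0, 0, 0, 0, 0.1, 0, 0, 0, 0, 0, 0, 0.1, 0, 0, 0, 0, 0, 0, 0.1, 0, 0, 0, 0, 0, 0, 0.1, 0, 0, 0, 0, 0, 0, 0.1, -0.7, 0, 0, 0, 0, 0, 0.1, -1.4, 0, 0, 0, 0, 0, 0.1, -2.2, 0.4, 0, 0, 0, 0, 0.1, -3, 1, 0, 0, 0, 0, 0.1, -3.8, 1])

```text
time: 5.45
ee_pos: [0.4536, -0.2193, 0.2308]
eef_rot: [0.692, 0.722, -0.0, -0.0]
ft_force: [0.0, -0.7, -0.3]
width: 0.0565
grip_force: 0.0
```

```bash
python3 - <<'E'
from h import *
s=telemetry.read_state();print(s['ee_pos'],s['width'],s['ft_force'])
c,im=snap('top'); save(im,'top1.png',(220,130,440,300),3.5)
E
```

```text
[ 0.45360502 -0.21927881  0.23082041] 0.056489667643447386 [ 0.01935997 -0.66377385 -0.34990227]
```

View pics/top1.png

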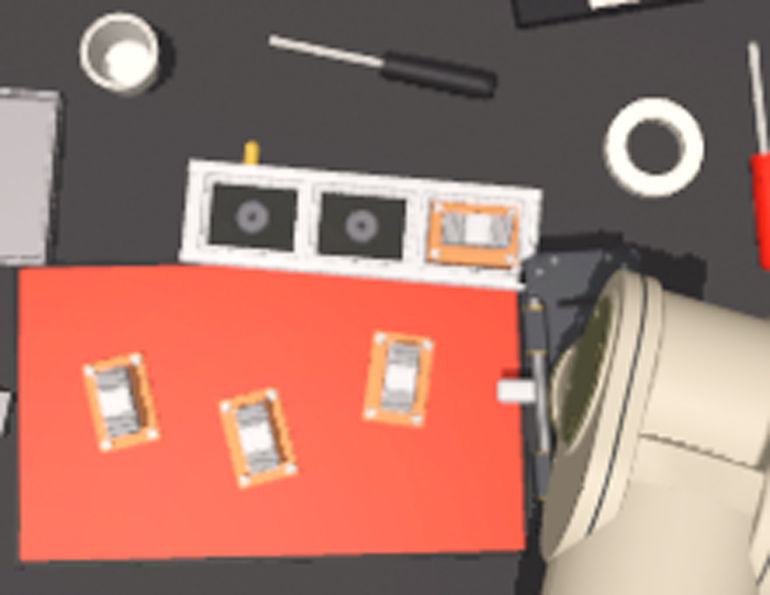

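The lever tip is at full-picture pixel (368,242), level with the pivot row, so the cock looks shut. I'll check that numerically and then move to view the finished sink and the jig.

```bash
python3 - <<'E'
from h import *
c=get_calibration('top');print(cast(c,[(363,241.5),(402.4,242)],.082))
move([.585,-.25,.32],np.radians(86.5))
E
```

```text
[[ 0.45910905 -0.19125779  0.082     ]
 [ 0.45502061 -0.30255174  0.082     ]]
turn [0.08 0.05 1.2 ] shift [-0.896  3.199 -2.046] pos [ 0.4561 -0.2201  0.2372] yaw 1.614 t 5.5
```

Emit:
drive_tool(series=[0, 0, 0.3, 0, 0.3, -0.6, 1, 0, 0, 0.6, -0.2, 0.9, -1.2, 1, 0, 0, 0.9, -0.5, 1.7, -1.8, 1, 0, 0, 1.2, -0.7, 2.4, -2.05, 1, 0, 0, 1.2, -0.9, 3, -2.05, 1, 0, 0, 1.2, -0.9, 3.2, -2.05, 1, 0, 0, 1.2, -0.9, 3.2, -2.05, 1, 0, 0, 1.2, -0.9, 3.2, -2.05, 1])

```text
time: 6.17
ee_pos: [0.5832, -0.2493, 0.3105]
eef_rot: [0.728, 0.685, -0.0, -0.001]
ft_force: [-0.3, -0.4, -0.0]
width: 0.0869
grip_force: 0.0
```

```bash
python3 - <<'E'
from h import *
s=telemetry.read_state();print(s['ee_pos'])
c,im=snap('wrist'); save(im,'w2.png')
E
```

```text
[ 0.58316723 -0.24934161  0.31054884]
```

View pics/w2.png

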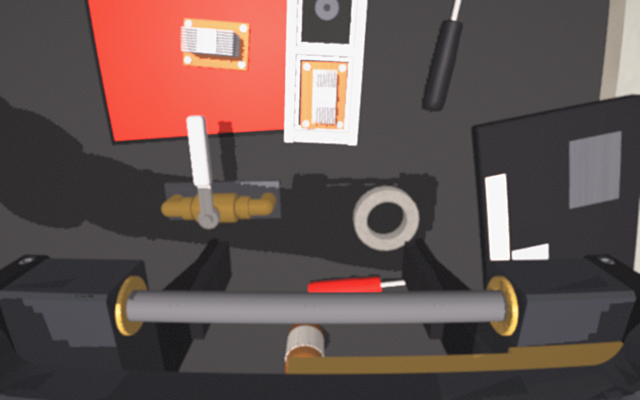

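```bash
cat >> h.py <<'E'
def copper(im):
    h=cv2.cvtColor(im,cv2.COLOR_RGB2HSV).astype(int)
    return (((h[...,0]>=8)&(h[...,0]<=18)&(h[...,1]>110)&(h[...,2]>100))*255).astype(np.uint8)
def sinks(c,im,z=.006,amin=150,show=True):
    m=cv2.morphologyEx(copper(im),cv2.MORPH_CLOSE,np.ones((3,3)))
    out=[]
    for k in cv2.findContours(m,cv2.RETR_EXTERNAL,cv2.CHAIN_APPROX_NONE)[0]:
        if cv2.contourArea(cv2.convexHull(k))<amin: continue
        P=cast(c,k[:,0].astype(float),z)[:,:2]
        (ctr,wh,a)=cv2.minAreaRect((P*1000).astype(np.float32))
        if wh[0]<wh[1]: wh=wh[::-1];a+=90
        a=(a+90)%180-90
        out.append((np.array(ctr)/1000,a,wh))
        if show: print('px',k[:,0].mean(0).round(),'ctr',(np.array(ctr)/1000).round(4),'yaw',round(a,1),'size',np.round(wh,1))
    return out
E
python3 - <<'E'
from h import *
c=get_calibration('wrist');im=cv2.imread('pics/w2.png')[:,:,::-1].copy()
print('z.006');sinks(c,im);print('z.02');sinks(c,im,.02)
p=cast(c,[(208,217),(196,118),(204,180)],.082);d=p[1]-p[0];print(p,np.degrees(np.arctan2(d[1],d[0])))
q=cast(c,[(165,207),(275,205)],.034);d=q[1]-q[0];print('pipe',q,np.degrees(np.arctan2(d[1],d[0])))
# jig corners
j=cast(c,[(286,141),(356,144),(290,0),(367,0)],.022);print(j)
E
```

```text
z.006
px [461. 360.] ctr [ 0.7879 -0.5821] yaw -3.6 size [546.5  50.9]
px [509. 317.] ctr [ 0.8594 -0.5027] yaw 67.5 size [81.2 43.3]
px [502. 288.] ctr [ 0.8421 -0.4607] yaw -43.1 size [54.3 28.7]
px [125. 310.] ctr [ 0.2919 -0.458 ] yaw 71.6 size [108.1  42.7]
px [186. 212.] ctr [ 0.403  -0.3112] yaw -8.8 size [42.1 27.1]
px [178. 200.] ctr [ 0.3981 -0.2984] yaw 8.4 size [54.2 16.3]
px [259. 206.] ctr [ 0.4994 -0.3123] yaw 5.3 size [55.  30.5]
px [224. 205.] ctr [ 0.4628 -0.3118] yaw 86.7 size [38.9 37.3]
px [341.  95.] ctr [ 0.6167 -0.1799] yaw 83.5 size [60.  10.2]
px [315.  93.] ctr [ 0.595  -0.1776] yaw 84.3 size [77.4 52.9]
px [217.  42.] ctr [ 0.4741 -0.1113] yaw -9.2 size [77.2 53.2]
z.02
px [461. 360.] ctr [ 0.7816 -0.569 ] yaw -3.6 size [529.3  49.3]
px [509. 317.] ctr [ 0.8508 -0.4921] yaw 67.5 size [78.6 42. ]
px [502. 288.] ctr [ 0.8342 -0.4515] yaw -43.1 size [52.6 27.8]
px [125. 310.] ctr [ 0.3012 -0.4488] yaw 71.6 size [104.7  41.3]
px [186. 212.] ctr [ 0.4089 -0.3067] yaw -8.8 size [40.8 26.2]
px [178. 200.] ctr [ 0.4041 -0.2942] yaw 8.4 size [52.5 15.8]
px [259. 206.] ctr [ 0.5022 -0.3077] yaw 5.3 size [53.2 29.5]
px [224. 205.] ctr [ 0.4667 -0.3072] yaw 86.7 size [37.7 36.2]
px [341.  95.] ctr [ 0.6158 -0.1795] yaw 83.5 size [58.2  9.9]
px [315.  93.] ctr [ 0.5948 -0.1773] yaw 84.3 size [75.  51.2]
px [217.  42.] ctr [ 0.4777 -0.1131] yaw -9.2 size [74.8 51.5]
[[ 0.46095433 -0.29706533  0.082     ]
 [ 0.46452024 -0.18976847  0.082     ]
 [ 0.46303973 -0.25499971  0.082     ]] 88.09652841677293
pipe [[ 0.39201773 -0.29771186  0.034     ]
 [ 0.52947565 -0.30335189  0.034     ]] -2.3495857545435563
[[ 0.54853483 -0.22773656  0.022     ]
 [ 0.63194643 -0.23641882  0.022     ]
 [ 0.56555342 -0.07393948  0.022     ]
 [ 0.64929007 -0.07885878  0.022     ]]
```

```bash
python3 - <<'E'
from h import *
move([.595,-.1775,.051],np.radians(84.2))
E
```

```text
turn [-0.01 -0.    0.46] shift [1.816 0.201 6.5  ] pos [ 0.5828 -0.2495  0.311 ] yaw 1.51 t 6.2167
```

Emit:
drive_tool(series=[0, 0, 0.46, 0.7, 0.1, 0, 1, 0, 0, 0.46, 1.4, 0.2, 0.5, 1, 0, 0, 0.46, 1.8, 0.2, 1.3, 1, 0, 0, 0.46, 1.82, 0.2, 2.2, 1, 0, 0, 0.46, 1.82, 0.2, 3.1, 1, 0, 0, 0.46, 1.82, 0.2, 4, 1, 0, 0, 0.46, 1.82, 0.2, 4.8, 1, 0, 0, 0.46, 1.82, 0.2, 5.3, 1, 0, 0, 0.46, 1.82, 0.2, 5.5, 1, 0, 0, 0.46, 1.82, 0.2, 5.5, 1])

```text
time: 7.05
ee_pos: [0.5943, -0.1779, 0.0901]
eef_rot: [0.742, 0.67, -0.001, -0.001]
ft_force: [0.1, 0.4, 1.1]
width: 0.0872
grip_force: 0.0
```

```bash
python3 - <<'E'
from h import *
move([.595,-.1775,.051],np.radians(84.2))
E
```

```text
turn [-0.03  0.   -0.01] shift [0.012 0.02  0.977] pos [ 0.5943 -0.1779  0.0901] yaw 1.469 t 7.05
```

Emit:
drive_tool(series=[0, 0, 0, 0, 0.02, 0.5, 1, 0, 0, 0, 0, 0.02, 0.9, 1, 0, 0, 0, 0, 0.02, 0.97, 0.3, 0, 0, 0, 0, 0.02, 0.97, -0.9, 0, 0, 0, 0, 0.02, 0.97, -0.9, 0, 0, 0, 0, 0.02, 0.97, -0.9, 0, 0, 0, 0, 0.02, 0.97, -0.9, 0, 0, 0, 0, 0.02, 0.97, -0.9, 0, 0, 0, 0, 0.02, 0.97, -0.9, 0, 0, 0, 0, 0.02, 0.97, -0.9], grip_force=40)

```text
time: 7.88
ee_pos: [0.597, -0.1778, 0.0528]
eef_rot: [0.742, 0.67, 0.0, 0.0]
ft_force: [0.6, 0.4, -0.1]
width: 0.0414
grip_force: 0.0
```

Emit:
drive_tool(series=[0, 0, 0, 0, 0, 0, -0.9, 0, 0, 0, 0, 0, 0, -0.9, 0, 0, 0, 0, 0, 0, -0.9, 0, 0, 0, 0, 0, 0, -0.9, 0, 0, 0, 0, 0, 0, -0.9, 0, 0, 0, 0, 0, 0, -0.9])

```text
time: 8.38
ee_pos: [0.5968, -0.1778, 0.0525]
eef_rot: [0.742, 0.67, -0.0, -0.0]
ft_force: [-1.2, -0.7, 0.4]
width: 0.0238
grip_force: 40.0
```

Emit:
drive_tool(series=[0, 0, 0, 0, 0, -0.3, -0.9, 0, 0, 0, 0, 0, -0.7, -0.9, 0, 0, 0, 0, 0, -1.2, -0.9, 0, 0, 0, 0, 0, -1.7, -0.9, 0, 0, 0, 0, 0, -2, -0.9, 0, 0, 0, 0, 0, -2, -0.9, 0, 0, 0, 0, 0, -2, -0.9])

```text
time: 8.97
ee_pos: [0.5971, -0.178, 0.1329]
eef_rot: [0.742, 0.67, 0.0, 0.001]
ft_force: [-1.0, 0.3, -2.0]
width: 0.0239
grip_force: 40.0
```

```bash
python3 - <<'E'
from h import *
c,im=snap('wrist'); save(im,'w3.png')
c,im=snap('top')
h=cv2.cvtColor(im,cv2.COLOR_RGB2HSV)
# tray contour: grey, region around (215,180)
sub=np.zeros(im.shape[:2],np.uint8);sub[140:215,180:245]=1
g=((h[...,2]>90)&(h[...,1]<60)&(sub>0)).astype(np.uint8)
k=max(cv2.findContours(g,0,1)[0],key=cv2.contourArea)
for z in(.004,.025):
    P=cast(c,k[:,0].astype(float),z)[:,:2]*1000
    print(z,cv2.minAreaRect(P.astype(np.float32)))
move([.652,.239,.16],np.radians(0))
E
```

```text
0.004 ((655.3680419921875, 245.49481201171875), (127.45556640625, 159.13107299804688), 85.4434814453125)
0.025 ((651.9841918945312, 240.38919067382812), (125.26654815673828, 156.39810180664062), 85.44344329833984)
turn [-2.000e-02  1.000e-02  1.684e+01] shift [10.507  0.33  -0.716] pos [ 0.5962 -0.1778  0.1313] yaw 1.469 t 9.0667
```

Emit:
drive_tool(series=[0, 0, 0, 0.8, 0, 0, -0.9, 0, 0, 0, 1.8, -0.2, 0, -0.9, 0, 0, 0, 2.8, -0.3, 0, -0.9, 0, 0, 0, 3.8, -0.4, 0, -0.9, 0, 0, 0, 4.8, -0.4, 0, -0.9, 0, 0, 0, 5.8, -0.4, 0, -0.9, 0, 0, 0, 6.8, -0.4, 0, -0.9, 0, 0, 0, 7.8, -0.4, 0, -0.9, 0, 0, 0, 8.8, -0.4, 0, -0.9, 0, 0, 0, 9.4, -0.4, 0, -0.9])

```text
time: 9.9
ee_pos: [0.6175, 0.2031, 0.1312]
eef_rot: [0.741, 0.672, -0.0, -0.001]
ft_force: [-0.3, 0.1, -1.9]
width: 0.0238
grip_force: 40.0
```

```bash
python3 - <<'E'
from h import *
move([.652,.240,.075],np.radians(85))
E
```

```text
turn [-0.03 -0.02 -0.12] shift [1.001 0.772 1.404] pos [0.6175 0.2031 0.1312] yaw 1.473 t 9.9
```

View pics/w3.png

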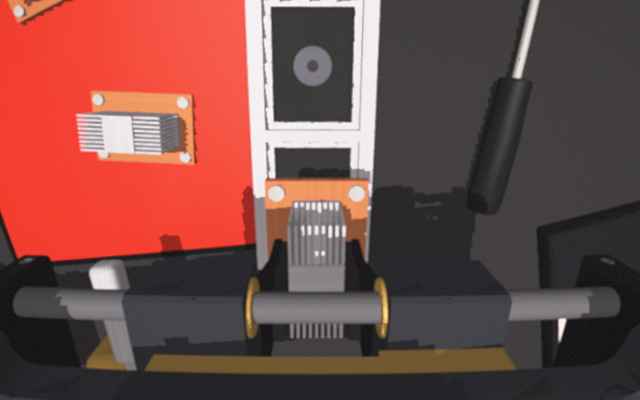

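The wrist view shows the sink held level between the fingers, with the gripped plate near (317,230). I'll lower it into the tray.

Emit:
drive_tool(series=[0, 0, 0, 0.6, 0.4, 0, -0.9, 0, 0, 0, 1, 0.77, 0, -0.9, 0, 0, 0, 1, 0.77, 0.4, -0.9, 0, 0, 0, 1, 0.77, 1, -0.9, 0, 0, 0, 1, 0.77, 1.5, -0.9, 0, 0, 0, 1, 0.77, 1.9, -0.9, 0, 0, 0, 1, 0.77, 2.1, -0.9, 0, 0, 0, 1, 0.77, 2.18, -0.9, 0, 0, 0, 1, 0.77, 2.18, -0.9])

```text
time: 10.65
ee_pos: [0.6535, 0.2344, 0.0447]
eef_rot: [0.742, 0.67, -0.0, -0.0]
ft_force: [0.5, 0.1, -1.2]
width: 0.0235
grip_force: 40.0
```

Emit:
drive_tool(series=[0, 0, 0, 0, 0, 0, -0.3, 0, 0, 0, 0, 0, 0, 0, 0, 0, 0, 0, 0, 0, 0, 0, 0, 0, 0, 0, 0, 0, 0, 0, 0, 0, 0, 0, 0.2, 0, 0, 0, 0, 0, -0.3, 0.2, 0, 0, 0, 0, 0, -1, 0.5, 0, 0, 0, 0, 0, -1.8, 0.8, 0, 0, 0, 0, 0, -2.6, 1, 0, 0, 0, 0, 0, -3.4, 1])

```text
time: 11.48
ee_pos: [0.6536, 0.2346, 0.184]
eef_rot: [0.742, 0.67, 0.0, 0.0]
ft_force: [0.2, 0.7, -0.7]
width: 0.0711
grip_force: 0.0
```

```bash
python3 - <<'E'
from h import *
print(telemetry.read_state()['ee_pos'])
c,im=snap('top');save(im,'top2.png',(150,130,420,300),2.9)
print('all');sinks(c,im,amin=60)
move([.50,.124,.25],np.radians(10))
E
```

```text
[0.65361363 0.23464516 0.18402868]
all
px [  7. 270.] ctr [0.3886 0.8945] yaw -87.5 size [50.7 43.2]
px [292. 254.] ctr [0.4251 0.0087] yaw 13.1 size [76.9 54. ]
px [259. 237.] ctr [0.4775 0.1069] yaw 34.2 size [55.8 21.3]
px [333. 238.] ctr [ 0.4732 -0.1125] yaw -9.4 size [76.  52.6]
px [474. 207.] ctr [ 0.5531 -0.5434] yaw 13.5 size [53.9 51.9]
px [160. 212.] ctr [0.5635 0.4132] yaw 1.2 size [85.4  9.3]
px [591. 248.] ctr [ 0.4117 -0.907 ] yaw -5.5 size [413.6 347.7]
px [223. 179.] ctr [0.6525 0.2286] yaw 84.6 size [66.4 50.1]
turn [ 0.05 -0.11 14.83] shift [-3.175 -3.578 -1.503] pos [0.6558 0.2361 0.1917] yaw 1.469 t 11.5333
```

View pics/top2.png

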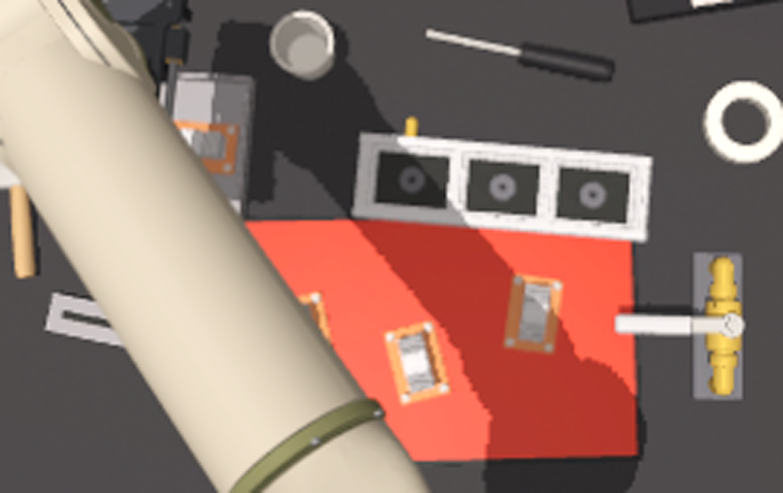

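The finished sink is in the tray, plate near crop (215,147), and all three bays are empty with holes near crop (411,180), (502,187) and (592,195). I'll compute the bay centres and go above wait1.

```bash
python3 - <<'E'
from h import *
c=get_calibration('top')
b=cast(c,[(150+x/2.9,130+y/2.9) for x,y in((411,180),(502,187),(592,195))],.014);print(b.round(4))
d=b[0]-b[2];print(np.degrees(np.arctan2(d[1],d[0])),np.hypot(*d[:2]))
move([.425,.0087,.25],np.radians(13.1))
E
```

```text
[[ 0.6117  0.0101  0.014 ]
 [ 0.6024 -0.0841  0.014 ]
 [ 0.5922 -0.1773  0.014 ]]
84.04833603157988 0.18836265800843693
turn [ 0.05 -0.11 14.21] shift [-6.233 -5.15  -1.53 ] pos [0.6558 0.2361 0.1917] yaw 1.469 t 11.5333
```

Emit:
drive_tool(series=[0, 0, 1, -0.3, -0.3, -0.7, 1, 0, 0, 2.3, -1, -0.8, -1.3, 1, 0, 0, 3.7, -1.7, -1.4, -1.5, 1, 0, 0, 5.1, -2.4, -2, -1.5, 1, 0, 0, 6.5, -3.1, -2.6, -1.5, 1, 0, 0, 7.9, -3.8, -3.2, -1.5, 1, 0, 0, 9.3, -4.5, -3.8, -1.5, 1, 0, 0, 10.7, -5.2, -4.4, -1.5, 1, 0, 0, 12.1, -5.8, -4.9, -1.5, 1, 0, 0, 13.5, -6.2, -5.15, -1.5, 1])

```text
time: 12.37
ee_pos: [0.4215, 0.007, 0.2421]
eef_rot: [0.99, 0.141, 0.0, 0.001]
ft_force: [1.0, 0.0, 0.9]
width: 0.0871
grip_force: 0.0
```

Emit:
drive_tool(series=[0, 0, 0.5, 0, 0, 0, 1, 0, 0, 0.7, 0, 0, 0, 1, 0, 0, 0.7, 0, 0, 0, 1, 0, 0, 0.7, 0, 0, 0, 1])

```text
time: 12.7
ee_pos: [0.424, 0.0095, 0.2417]
eef_rot: [0.993, 0.116, 0.0, 0.0]
ft_force: [-0.3, -0.1, -0.4]
width: 0.087
grip_force: 0.0
```

```bash
cat >> h.py <<'E'
def look(z=.006):
    c,im=snap('wrist'); s=[q for q in sinks(c,im,z,show=False) if 70<q[2][0]<84 and 46<q[2][1]<60]
    for q in s: print('sink',q[0].round(4),round(q[1],1),np.round(q[2],1))
    return s
E
python3 - <<'E'
from h import *
s=look()
move([.425,.0087,.037],np.radians(13.1))
E
```

```text
sink [0.4264 0.01  ] 13.3 [75.1 52.5]
sink [ 0.4742 -0.1099] -9.2 [74.9 51.8]
sink [0.4589 0.126 ] 12.5 [76.9 53.4]
turn [-0.   -0.    0.05] shift [0.018 0.025 5.113] pos [0.424  0.0095 0.2415] yaw 0.233 t 12.75
```

Emit:
drive_tool(series=[0, 0, 0, 0.05, 0, 0.6, 1, 0, 0, 0, 0.05, 0, 1.5, 1, 0, 0, 0, 0.05, 0, 2.4, 0.5, 0, 0, 0, 0.05, 0, 3.3, 0.3, 0, 0, 0, 0.05, 0, 4.1, 0.3, 0, 0, 0, 0.05, 0, 4.7, 0.3, 0, 0, 0, 0.05, 0, 5, 0, 0, 0, 0, 0.05, 0, 5.05, -0.9, 0, 0, 0, 0.05, 0, 5.05, -0.9, 0, 0, 0, 0.05, 0, 5.05, -0.9])

```text
time: 13.58
ee_pos: [0.4264, 0.0096, 0.0401]
eef_rot: [0.993, 0.115, 0.0, -0.0]
ft_force: [-0.7, 0.7, 0.5]
width: 0.0417
grip_force: 0.0
```

Emit:
drive_tool(series=[0, 0, 0, 0, 0, 0, -0.9, 0, 0, 0, 0, 0, 0, -0.9, 0, 0, 0, 0, 0, 0, -0.9, 0, 0, 0, 0, 0, 0, -0.9, 0, 0, 0, 0, 0, 0, -0.9, 0, 0, 0, 0, 0, 0, -0.9, 0, 0, 0, 0, 0, 0, -0.9, 0, 0, 0, 0, 0, 0, -0.9])

```text
time: 14.25
ee_pos: [0.4264, 0.0092, 0.0402]
eef_rot: [0.993, 0.115, 0.001, 0.0]
ft_force: [-2.6, -0.5, 7.2]
width: 0.0238
grip_force: 40.0
```

```bash
python3 - <<'E'
from h import *
s=telemetry.read_state();print(s['width'],s['grip_force'])
move([.603,-.084,.13],np.radians(84))
E
```

```text
0.023784207087709733 40.00040045008063
turn [ 2.000e-02 -1.000e-02 -1.416e+01] shift [ 3.771  3.276 -2.237] pos [0.4264 0.0092 0.0402] yaw 0.23 t 14.25
```

Emit:
drive_tool(series=[0, 0, -0.2, 0, 0, -0.5, -0.9, 0, 0, -1.4, 0.2, 0.2, -1.3, -0.9, 0, 0, -2.8, 0.7, 0.6, -2, -0.9, 0, 0, -4.2, 1.2, 1, -2.24, -0.9, 0, 0, -5.6, 1.7, 1.4, -2.24, -0.9, 0, 0, -7, 2.2, 1.8, -2.24, -0.9, 0, 0, -8.4, 2.7, 2.3, -2.24, -0.9, 0, 0, -9.8, 3.2, 2.8, -2.24, -0.9, 0, 0, -11.2, 3.6, 3.1, -2.24, -0.9, 0, 0, -12.6, 3.77, 3.27, -2.24, -0.9])

```text
time: 15.08
ee_pos: [0.6039, -0.0856, 0.1286]
eef_rot: [0.786, 0.618, 0.0, 0.0]
ft_force: [-0.9, 0.3, -2.8]
width: 0.024
grip_force: 40.0
```

Emit:
drive_tool(series=[0, 0, -1, 0, 0, 0, -0.9, 0, 0, -1.55, 0, 0, 0, -0.9, 0, 0, -1.55, 0, 0, 0, -0.9, 0, 0, -1.55, 0, 0, 0, -0.9])

```text
time: 15.42
ee_pos: [0.6021, -0.0839, 0.1288]
eef_rot: [0.744, 0.668, -0.0, -0.0]
ft_force: [-0.3, 0.4, -1.2]
width: 0.0239
grip_force: 40.0
```

```bash
python3 - <<'E'
from h import *
s=telemetry.read_state();print(s['width'],s['grip_force'])
c,im=snap('wrist');save(im,'w4.png')
move([.603,-.084,.056],np.radians(84))
E
```

```text
0.023913282479421944 39.999584751203656
turn [-0.    0.   -0.04] shift [-0.     0.024  1.822] pos [ 0.6021 -0.0839  0.1289] yaw 1.463 t 15.4667
```

View pics/w4.png

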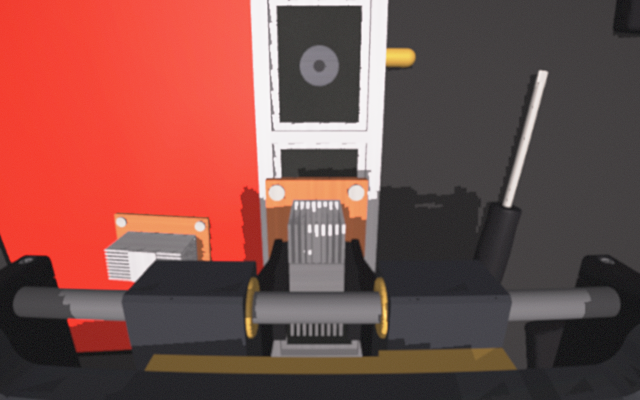

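The held plate's screws are at (277,193) and (357,193), aligned with the jig, and the next bay's hole is at (319,65). I'll lower it now.

Emit:
drive_tool(series=[0, 0, 0, 0, 0.02, 0.4, -0.9, 0, 0, 0, 0, 0.02, 0.9, -0.9, 0, 0, 0, 0, 0.02, 1.3, -0.9, 0, 0, 0, 0, 0.02, 1.6, -0.9, 0, 0, 0, 0, 0.02, 1.8, -0.9, 0, 0, 0, 0, 0.02, 1.87, -0.9, 0, 0, 0, 0, 0.02, 1.87, -0.9, 0, 0, 0, 0, 0.02, 1.87, -0.9])

```text
time: 16.13
ee_pos: [0.6035, -0.0839, 0.0547]
eef_rot: [0.744, 0.668, 0.0, 0.0]
ft_force: [-0.3, -0.2, -1.9]
width: 0.0237
grip_force: 40.0
```

```bash
python3 - <<'E'
from h import *
s=telemetry.read_state();print(s['width'],s['ee_pos'],s['ft_force'])
c=get_calibration('wrist')
E
```

```text
0.023728401661873736 [ 0.60352446 -0.08387623  0.05472481] [-0.33051846 -0.18424431 -1.93659335]
```

Emit:
drive_tool(series=[0, 0, 0, 0, 0, 0, -0.3, 0, 0, 0, 0, 0, 0, 0, 0, 0, 0, 0, 0, 0, 0, 0, 0, 0, 0, 0, 0, 0, 0, 0, 0, 0, 0, 0, 0.2, 0, 0, 0, 0, 0, -0.3, 0.2, 0, 0, 0, 0, 0, -1, 0.5, 0, 0, 0, 0, 0, -2, 0.8, 0, 0, 0, 0, 0, -3, 1, 0, 0, 0, 0, 0, -4, 1])

```text
time: 16.97
ee_pos: [0.6027, -0.0836, 0.2169]
eef_rot: [0.743, 0.669, 0.0, 0.0]
ft_force: [2.0, 0.1, -0.3]
width: 0.0708
grip_force: 0.0
```

```bash
python3 - <<'E'
from h import *
look(.02)
move([.4745,-.1105,.24],np.radians(-9.2))
E
```

```text
sink [ 0.479  -0.1068] -9.1 [74.4 51.3]
sink [ 0.6046 -0.0839] 83.7 [76.4 52.5]
turn [ 0.1  -0.1  18.63] shift [-1.02  -3.193 -0.389] pos [ 0.606  -0.0834  0.2259] yaw 1.465 t 17.0167
```

Emit:
drive_tool(series=[0, 0, 1, -0.1, -0.2, -0.2, 1, 0, 0, 2.4, -0.2, -0.5, -0.4, 1, 0, 0, 3.8, -0.3, -0.9, -0.4, 1, 0, 0, 5.2, -0.4, -1.3, -0.4, 1, 0, 0, 6.6, -0.5, -1.7, -0.4, 1, 0, 0, 8, -0.6, -2.1, -0.4, 1, 0, 0, 9.4, -0.7, -2.5, -0.4, 1, 0, 0, 10.8, -0.8, -2.8, -0.4, 1, 0, 0, 12.2, -0.9, -3.1, -0.4, 1, 0, 0, 13.6, -1.02, -3.2, -0.4, 1])

```text
time: 17.85
ee_pos: [0.4703, -0.1107, 0.231]
eef_rot: [0.991, 0.136, 0.0, 0.0]
ft_force: [1.1, 0.5, -0.5]
width: 0.0871
grip_force: 0.0
```

Emit:
drive_tool(series=[0, 0, 1.4, 0, 0, 0, 1, 0, 0, 2.8, 0, 0, 0, 1, 0, 0, 4.2, 0, 0, 0, 1, 0, 0, 5, 0, 0, 0, 1, 0, 0, 5, 0, 0, 0, 1, 0, 0, 5, 0, 0, 0, 1])

```text
time: 18.35
ee_pos: [0.4716, -0.1107, 0.2306]
eef_rot: [0.997, -0.078, 0.0, 0.0]
ft_force: [1.2, -0.9, -0.7]
width: 0.0873
grip_force: 0.0
```

```bash
python3 - <<'E'
from h import *
s=look()
q=min(s,key=lambda q:np.hypot(*(q[0]-[.4745,-.1105])))
move([*q[0],.040],np.radians(q[1]))
E
```

```text
sink [0.46   0.1214] 12.3 [76.  47.5]
sink [ 0.4742 -0.1108] -8.9 [75.2 52.4]
sink [ 0.6062 -0.0828] 84.0 [78.9 55. ]
turn [ 0.   -0.01  0.  ] shift [ 0.063 -0.01   4.764] pos [ 0.4716 -0.1108  0.2306] yaw -0.155 t 18.4
```

Emit:
drive_tool(series=[0, 0, 0, 0.06, 0, 0.6, 1, 0, 0, 0, 0.06, 0, 1.5, 1, 0, 0, 0, 0.06, 0, 2.4, 0.5, 0, 0, 0, 0.06, 0, 3.2, 0.3, 0, 0, 0, 0.06, 0, 3.9, 0.3, 0, 0, 0, 0.06, 0, 4.4, 0.3, 0, 0, 0, 0.06, 0, 4.7, 0, 0, 0, 0, 0.06, 0, 4.77, -0.9, 0, 0, 0, 0.06, 0, 4.77, -0.9, 0, 0, 0, 0.06, 0, 4.77, -0.9])

```text
time: 19.23
ee_pos: [0.4747, -0.1114, 0.0405]
eef_rot: [0.997, -0.079, 0.001, 0.0]
ft_force: [0.6, 0.2, 1.0]
width: 0.0418
grip_force: 0.0
```

Emit:
drive_tool(series=[0, 0, 0, 0, 0, 0, -0.9, 0, 0, 0, 0, 0, 0, -0.9, 0, 0, 0, 0, 0, 0, -0.9, 0, 0, 0, 0, 0, 0, -0.9, 0, 0, 0, 0, 0, 0, -0.9, 0, 0, 0, 0, 0, 0, -0.9, 0, 0, 0, 0, 0, 0, -0.9, 0, 0, 0, 0, 0, 0, -0.9])

```text
time: 19.9
ee_pos: [0.4745, -0.1115, 0.0403]
eef_rot: [0.997, -0.079, 0.001, 0.0]
ft_force: [-1.1, 0.2, 7.7]
width: 0.0237
grip_force: 40.0
```

```bash
python3 - <<'E'
from h import *
s=telemetry.read_state();print(s['width'],s['grip_force'])
move([.5935,-.1775,.13],np.radians(84))
E
```

```text
0.023717712886658967 40.00027243047953
turn [ 2.000e-02 -1.000e-02 -1.861e+01] shift [ 3.2    1.161 -2.236] pos [ 0.4745 -0.1115  0.0403] yaw -0.158 t 19.9
```

Emit:
drive_tool(series=[0, 0, -0.2, 0, 0, -0.5, -0.9, 0, 0, -1.4, 0.4, 0, -1.4, -0.9, 0, 0, -2.8, 0.9, 0.1, -2.2, -0.9, 0, 0, -4.2, 1.4, 0.2, -2.5, -0.9, 0, 0, -5.6, 1.9, 0.4, -2.5, -0.9, 0, 0, -7, 2.3, 0.6, -2.5, -0.9, 0, 0, -8.4, 2.7, 0.8, -2.5, -0.9, 0, 0, -9.8, 3, 1, -2.5, -0.9, 0, 0, -11.2, 3.2, 1.16, -2.5, -0.9, 0, 0, -12.6, 3.2, 1.16, -2.5, -0.9])

```text
time: 20.73
ee_pos: [0.5936, -0.1793, 0.1389]
eef_rot: [0.89, 0.455, -0.0, 0.0]
ft_force: [-0.2, -0.5, -1.9]
width: 0.0235
grip_force: 40.0
```

Emit:
drive_tool(series=[0, 0, -1.4, 0, 0, 0, -0.9, 0, 0, -2.8, 0, 0, 0, -0.9, 0, 0, -4.2, 0, 0, 0, -0.9, 0, 0, -5.6, 0, 0, 0, -0.9, 0, 0, -6, 0, 0, 0, -0.9, 0, 0, -6, 0, 0, 0, -0.9, 0, 0, -6, 0, 0, 0, -0.9])

```text
time: 21.32
ee_pos: [0.5927, -0.1774, 0.1392]
eef_rot: [0.744, 0.668, -0.0, -0.0]
ft_force: [0.2, -0.1, -1.3]
width: 0.0236
grip_force: 40.0
```

```bash
python3 - <<'E'
from h import *
s=telemetry.read_state();print(s['width'],s['grip_force'])
move([.5935,-.1775,.0547],np.radians(84))
E
```

```text
0.02356916705958515 39.99952753074467
turn [-0.   -0.   -0.04] shift [-0.     0.02   2.113] pos [ 0.5927 -0.1774  0.1392] yaw 1.463 t 21.3167
```

Emit:
drive_tool(series=[0, 0, 0, 0, 0.02, 0.4, -0.9, 0, 0, 0, 0, 0.02, 1, -0.9, 0, 0, 0, 0, 0.02, 1.5, -0.9, 0, 0, 0, 0, 0.02, 1.9, -0.9, 0, 0, 0, 0, 0.02, 2.05, -0.9, 0, 0, 0, 0, 0.02, 2.13, -0.9, 0, 0, 0, 0, 0.02, 2.13, -0.9, 0, 0, 0, 0, 0.02, 2.13, -0.9])

```text
time: 21.98
ee_pos: [0.5942, -0.1774, 0.0549]
eef_rot: [0.744, 0.668, 0.0, 0.0]
ft_force: [-0.2, 0.5, -0.9]
width: 0.0236
grip_force: 40.0
```

Emit:
drive_tool(series=[0, 0, 0, 0, 0, 0, -0.3, 0, 0, 0, 0, 0, 0, 0, 0, 0, 0, 0, 0, 0, 0, 0, 0, 0, 0, 0, 0, 0, 0, 0, 0, 0, 0, 0, 0.2, 0, 0, 0, 0, 0, -0.3, 0.2, 0, 0, 0, 0, 0, -1, 0.5, 0, 0, 0, 0, 0, -2, 0.8, 0, 0, 0, 0, 0, -3, 1, 0, 0, 0, 0, 0, -4, 1])

```text
time: 22.82
ee_pos: [0.5935, -0.177, 0.217]
eef_rot: [0.743, 0.669, 0.0, 0.0]
ft_force: [1.2, -0.2, -0.2]
width: 0.0714
grip_force: 0.0
```

```bash
python3 - <<'E'
from h import *
look(.02)
c,im=snap('top')
sinks(c,im,.006)
move([.458,.125,.24],np.radians(12.5))
E
```

```text
sink [ 0.5949 -0.1784] 83.9 [76.5 52.8]
sink [ 0.6046 -0.084 ] 83.3 [76.3 52.9]
px [  9. 269.] ctr [0.3899 0.8946] yaw -87.6 size [50.7 40.2]
px [254. 244.] ctr [0.4574 0.125 ] yaw 12.3 size [76.8 53.8]
px [474. 207.] ctr [ 0.5531 -0.5434] yaw 13.5 size [53.9 51.9]
px [591. 248.] ctr [ 0.4115 -0.9069] yaw -5.5 size [413.1 347.7]
px [323. 193.] ctr [ 0.6041 -0.0854] yaw 84.0 size [75.7 52.9]
px [220. 180.] ctr [0.6535 0.2328] yaw 84.4 size [75.1 49.7]
turn [ 0.13 -0.06 14.29] shift [ 7.146 -4.244 -0.499] pos [ 0.5968 -0.1772  0.2225] yaw 1.465 t 22.9167
```

Emit:
drive_tool(series=[0, 0, 1, 0.5, -0.3, -0.3, 1, 0, 0, 2.3, 1.2, -0.8, -0.5, 1, 0, 0, 3.7, 2, -1.3, -0.5, 1, 0, 0, 5.1, 2.8, -1.7, -0.5, 1, 0, 0, 6.5, 3.6, -2.2, -0.5, 1, 0, 0, 7.9, 4.4, -2.7, -0.5, 1, 0, 0, 9.3, 5.2, -3.2, -0.5, 1, 0, 0, 10.7, 6, -3.7, -0.5, 1, 0, 0, 12.1, 6.7, -4.1, -0.5, 1, 0, 0, 13.5, 7.14, -4.24, -0.5, 1])

```text
time: 23.75
ee_pos: [0.4531, 0.1283, 0.2351]
eef_rot: [0.99, 0.142, 0.001, 0.001]
ft_force: [0.2, 0.1, 0.2]
width: 0.0871
grip_force: 0.0
```

Emit:
drive_tool(series=[0, 0, 0.5, 0, 0, 0, 1, 0, 0, 0.8, 0, 0, 0, 1, 0, 0, 0.8, 0, 0, 0, 1, 0, 0, 0.8, 0, 0, 0, 1])

```text
time: 24.08
ee_pos: [0.4553, 0.1247, 0.2346]
eef_rot: [0.994, 0.109, 0.0, 0.0]
ft_force: [-0.1, -0.5, 0.6]
width: 0.087
grip_force: 0.0
```

```bash
python3 - <<'E'
from h import *
s=look()
q=min(s,key=lambda q:np.hypot(*(q[0]-[.458,.125])))
move([*q[0],.040],np.radians(q[1]))
E
```

```text
sink [0.4589 0.1265] 12.5 [75.8 53.1]
sink [ 0.6064 -0.0915] 83.8 [82.  54.9]
turn [ 0. -0. -0.] shift [ 0.095 -0.029  4.861] pos [0.4554 0.1245 0.2345] yaw 0.218 t 24.1333
```

Emit:
drive_tool(series=[0, 0, 0, 0.08, -0.03, 0.6, 1, 0, 0, 0, 0.08, -0.03, 1.5, 1, 0, 0, 0, 0.08, -0.03, 2.4, 0.5, 0, 0, 0, 0.08, -0.03, 3.2, 0.3, 0, 0, 0, 0.08, -0.03, 4, 0.3, 0, 0, 0, 0.08, -0.03, 4.5, 0.3, 0, 0, 0, 0.08, -0.03, 4.8, 0, 0, 0, 0, 0.08, -0.03, 4.87, -0.9, 0, 0, 0, 0.08, -0.03, 4.87, -0.9, 0, 0, 0, 0.08, -0.03, 4.87, -0.9])

```text
time: 24.97
ee_pos: [0.4591, 0.1266, 0.0405]
eef_rot: [0.994, 0.108, 0.001, -0.0]
ft_force: [-0.3, 0.1, 0.1]
width: 0.0416
grip_force: 0.0
```

Emit:
drive_tool(series=[0, 0, 0, 0, 0, 0, -0.9, 0, 0, 0, 0, 0, 0, -0.9, 0, 0, 0, 0, 0, 0, -0.9, 0, 0, 0, 0, 0, 0, -0.9, 0, 0, 0, 0, 0, 0, -0.9, 0, 0, 0, 0, 0, 0, -0.9, 0, 0, 0, 0, 0, 0, -0.9, 0, 0, 0, 0, 0, 0, -0.9])

```text
time: 25.63
ee_pos: [0.4589, 0.1265, 0.0403]
eef_rot: [0.994, 0.108, 0.001, 0.0]
ft_force: [-1.5, -1.0, 7.8]
width: 0.0235
grip_force: 40.0
```

```bash
python3 - <<'E'
from h import *
s=telemetry.read_state();print(s['width'],s['grip_force'])
move([.6125,.010,.13],np.radians(84))
E
```

```text
0.023455270714463006 40.00008685514331
turn [ 2.000e-02 -1.000e-02 -1.432e+01] shift [ 3.127  3.67  -2.235] pos [0.4589 0.1265 0.0403] yaw 0.217 t 25.6333
```

Emit:
drive_tool(series=[0, 0, -0.2, 0, 0, -0.5, -0.9, 0, 0, -1.4, 0.2, 0.2, -1.3, -0.9, 0, 0, -2.8, 0.6, 0.6, -2, -0.9, 0, 0, -4.2, 1, 1.1, -2.3, -0.9, 0, 0, -5.6, 1.4, 1.6, -2.3, -0.9, 0, 0, -7, 1.8, 2.1, -2.3, -0.9, 0, 0, -8.4, 2.2, 2.6, -2.3, -0.9, 0, 0, -9.8, 2.6, 3.1, -2.3, -0.9, 0, 0, -11.2, 3, 3.5, -2.3, -0.9, 0, 0, -12.6, 3.13, 3.67, -2.3, -0.9])

```text
time: 26.47
ee_pos: [0.614, 0.0069, 0.131]
eef_rot: [0.79, 0.613, 0.0, 0.0]
ft_force: [0.2, -0.1, -1.9]
width: 0.0238
grip_force: 40.0
```

Emit:
drive_tool(series=[0, 0, -1, 0, 0, 0, -0.9, 0, 0, -1.72, 0, 0, 0, -0.9, 0, 0, -1.72, 0, 0, 0, -0.9, 0, 0, -1.72, 0, 0, 0, -0.9])

```text
time: 26.8
ee_pos: [0.6119, 0.0099, 0.1312]
eef_rot: [0.744, 0.668, -0.0, -0.0]
ft_force: [-0.2, -0.9, -1.7]
width: 0.0238
grip_force: 40.0
```

```bash
python3 - <<'E'
from h import *
s=telemetry.read_state();print(s['width'],s['grip_force'])
move([.613,.010,.0547],np.radians(84))
E
```

```text
0.023800140005890418 39.99901698902249
turn [-0.   -0.   -0.02] shift [0.006 0.028 1.914] pos [0.6119 0.0099 0.1312] yaw 1.464 t 26.8
```

Emit:
drive_tool(series=[0, 0, 0, 0, 0.02, 0.4, -0.9, 0, 0, 0, 0, 0.02, 0.9, -0.9, 0, 0, 0, 0, 0.02, 1.4, -0.9, 0, 0, 0, 0, 0.02, 1.7, -0.9, 0, 0, 0, 0, 0.02, 1.87, -0.9, 0, 0, 0, 0, 0.02, 1.93, -0.9, 0, 0, 0, 0, 0.02, 1.93, -0.9, 0, 0, 0, 0, 0.02, 1.93, -0.9])

```text
time: 27.47
ee_pos: [0.6133, 0.0101, 0.0549]
eef_rot: [0.743, 0.669, 0.0, 0.0]
ft_force: [-0.5, 0.5, -1.5]
width: 0.0236
grip_force: 40.0
```

Emit:
drive_tool(series=[0, 0, 0, 0, 0, 0, -0.3, 0, 0, 0, 0, 0, 0, 0, 0, 0, 0, 0, 0, 0, 0, 0, 0, 0, 0, 0, 0, 0, 0, 0, 0, 0, 0, 0, 0.2, 0, 0, 0, 0, 0, -0.3, 0.2, 0, 0, 0, 0, 0, -1, 0.5, 0, 0, 0, 0, 0, -2, 0.8, 0, 0, 0, 0, 0, -3, 1, 0, 0, 0, 0, 0, -4, 1])

```text
time: 28.3
ee_pos: [0.6124, 0.0103, 0.2169]
eef_rot: [0.743, 0.67, 0.0, -0.0]
ft_force: [1.6, -0.7, -0.2]
width: 0.0712
grip_force: 0.0
```

```bash
python3 - <<'E'
from h import *
look(.02)
c,im=snap('top');save(im,'top3.png',(150,130,420,300),2.9)
sinks(c,im,.02)
move([.46,.27,.28],np.radians(78))
E
```

```text
sink [ 0.605  -0.0804] 84.0 [70.8 52.3]
sink [0.6145 0.0099] 84.0 [76.5 52.3]
px [  9. 269.] ctr [0.3906 0.8837] yaw -87.5 size [50.2 39.6]
px [474. 207.] ctr [ 0.552  -0.5377] yaw 13.5 size [53.3 51.3]
px [355. 197.] ctr [ 0.5924 -0.1792] yaw 83.2 size [75.8 51.9]
px [591. 248.] ctr [ 0.4124 -0.8972] yaw -5.5 size [409.1 343.7]
px [220. 180.] ctr [0.6512 0.2295] yaw 84.4 size [74.3 49.2]
turn [ 0.12 -0.02  1.21] shift [ 6.033 -4.522 -1.487] pos [0.6155 0.0113 0.2221] yaw 1.467 t 28.4
```

View pics/top3.png

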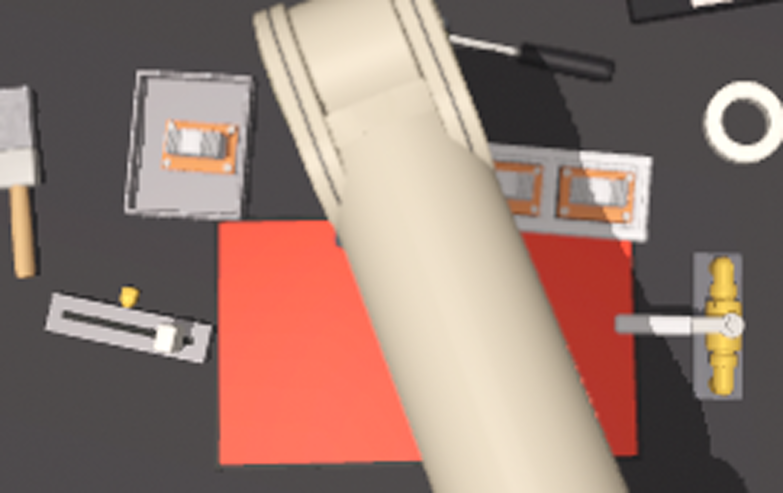

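All three bays are filled, the finished sink is in the tray and the cock is still shut. The slider grip is at crop (166,338) and the pointer at (129,297). I'll go and look at the slider.

Emit:
drive_tool(series=[0, 0, 0.2, 0.3, -0.3, -0.4, 1, 0, 0, 0.5, 0.9, -0.9, -0.9, 1, 0, 0, 0.8, 1.5, -1.5, -1.2, 1, 0, 0, 1, 2.1, -2.1, -1.3, 1, 0, 0, 1.2, 2.7, -2.7, -1.3, 1, 0, 0, 1.2, 3.3, -3.2, -1.3, 1, 0, 0, 1.2, 3.9, -3.7, -1.3, 1, 0, 0, 1.2, 4.4, -4.1, -1.3, 1, 0, 0, 1.2, 4.5, -4.2, -1.3, 1, 0, 0, 1.2, 4.5, -4.2, -1.3, 1])

```text
time: 29.23
ee_pos: [0.4631, 0.2084, 0.2667]
eef_rot: [0.776, 0.631, 0.0, 0.001]
ft_force: [0.0, -1.5, 0.4]
width: 0.0872
grip_force: 0.0
```

```bash
python3 - <<'E'
from h import *
s=telemetry.read_state();print(s['ee_pos'])
c,im=snap('wrist'); save(im,'w5.png');np.save('c5.npy',c,allow_pickle=True)
E
```

```text
[0.46314664 0.20839731 0.26672332]
```

View pics/w5.png

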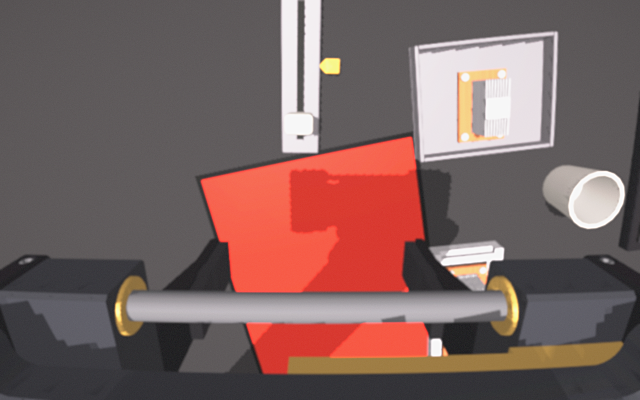

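The slider grip's top is near (299,120) and the pointer near (331,66), with its tip at (320,66). The track runs vertically in the picture. I'll measure these from masks.

```bash
python3 - <<'E'
from h import *
c=np.load('c5.npy',allow_pickle=True).item();im=cv2.imread('pics/w5.png')[:,:,::-1].copy()
h=cv2.cvtColor(im,cv2.COLOR_RGB2HSV).astype(int)
print('rows',[(y,im[y,290:310].mean((0,1)).round().astype(int)) for y in range(104,146,1)][::2])
print('cols@120',im[120,274:330,0])
y=(h[...,0]>=15)&(h[...,0]<35)&(h[...,1]>120)&(h[...,2]>120);y[110:]=0
ys,xs=np.nonzero(y);print('pointer px',xs.min(),xs.max(),ys.min(),ys.max(),xs.mean(),ys.mean())
P=cast(c,[(xs.mean(),ys.mean()),(320,ys.mean())],.012);print('ptr',P)
t=cast(c,[(301.5,5),(301.5,100)],.014);d=t[0]-t[1];print('slot yaw',np.degrees(np.arctan2(d[1],d[0])),t)
for e in((282,20),(283,140)),((321,20),(318.5,140)):
    t=cast(c,e,.014);d=t[0]-t[1];print('edge',np.degrees(np.arctan2(d[1],d[0])),t)
print(telemetry.read_state()['eef_rot'])
E
```

```text
rows [(104, np.int64(188)), (106, np.int64(189)), (108, np.int64(190)), (110, np.int64(190)), (112, np.int64(200)), (114, np.int64(241)), (116, np.int64(248)), (118, np.int64(247)), (120, np.int64(247)), (122, np.int64(247)), (124, np.int64(247)), (126, np.int64(247)), (128, np.int64(247)), (130, np.int64(247)), (132, np.int64(248)), (134, np.int64(235)), (136, np.int64(182)), (138, np.int64(200)), (140, np.int64(237)), (142, np.int64(239)), (144, np.int64(239))]
cols@120 [ 97  96  97  99  97  93 102 149 220 240 248 248 247 247 247 247 247 247
 247 247 247 247 247 247 247 247 247 247 247 247 247 247 247 247 247 247
 248 251 244 184 144 140 142 136 117  81  63  75  92  98  98  97  97  99
  97  97]
pointer px 320 495 58 109 360.3333333333333 70.96376811594203
ptr [[0.52948317 0.29509187 0.012     ]
 [0.48813289 0.30354281 0.012     ]]
slot yaw 77.69103051681977 [[0.48280612 0.3695509  0.014     ]
 [0.4629556  0.27857662 0.014     ]]
edge 77.39253989124828 [[0.46058109 0.35985943 0.014     ]
 [0.43403625 0.24117723 0.014     ]]
edge 77.15616325719166 [[0.49904013 0.3517527  0.014     ]
 [0.47201772 0.23323292 0.014     ]]
[7.76555604e-01 6.30048482e-01 5.28110030e-05 5.49484882e-04]
```

```bash
python3 - <<'E'
from h import *
c=np.load('c5.npy',allow_pickle=True).item();im=cv2.imread('pics/w5.png')[:,:,::-1].copy()
h=cv2.cvtColor(im,cv2.COLOR_RGB2HSV).astype(int)
y=(h[...,0]>=15)&(h[...,0]<35)&(h[...,1]>120)&(h[...,2]>120);y[90:]=0;y[:,345:]=0
ys,xs=np.nonzero(y);print('pointer px',xs.min(),xs.max(),ys.min(),ys.max(),xs.mean(),ys.mean())
P=cast(c,[(xs.mean(),(ys.min()+ys.max())/2)],.012)[0]
S=cast(c,[(297.3,124)],.054)[0]
t=np.radians(77.4);u=np.array([np.cos(t),np.sin(t)])
d=(P-S)[:2];print(P,S,'along',d@u,'across',d@[u[1],-u[0]])
ct=get_calibration('top');P2=cast(ct,[(194.5,232.4)],.012)[0];S2=cast(ct,[(207.2,246.3)],.054)[0]
d=(P2-S2)[:2];print('top',P2,S2,d@u,d@[u[1],-u[0]])
move([S[0],S[1],.10],t); move([S[0],S[1],.047],t); print('tool move/40mm',(P-S)[:2]@u/.04)
E
```

```text
pointer px 320 339 58 74 331.3796296296296 65.89814814814815
[0.50074305 0.30601097 0.012     ] [0.45593209 0.2583894  0.054     ] along 0.056249897657712974 across 0.03334344511595717
top [0.49640619 0.30320607 0.012     ] [0.45452126 0.25373475 0.054     ] 0.057416802584681965 0.030084364858648804
turn [0.01 0.01 0.14] shift [ 1.226 -0.475  4.161] pos [0.4643 0.2066 0.2665] yaw 1.363 t 29.2833
turn [0.01 0.01 0.14] shift [ 1.227 -0.476  5.486] pos [0.4643 0.2066 0.2665] yaw 1.363 t 29.2833
tool move/40mm 1.4062474414428243
```

Emit:
drive_tool(series=[0, 0, 0.14, 0.6, -0.3, 0.3, 1, 0, 0, 0.14, 1.2, -0.47, 0.8, 1, 0, 0, 0.14, 1.2, -0.47, 1.7, 0.6, 0, 0, 0.14, 1.2, -0.47, 2.6, 0.5, 0, 0, 0.14, 1.2, -0.47, 3.5, 0.4, 0, 0, 0.14, 1.2, -0.47, 4.3, 0.4, 0, 0, 0.14, 1.2, -0.47, 5, 0.3, 0, 0, 0.14, 1.2, -0.47, 5.4, 0.2, 0, 0, 0.14, 1.2, -0.47, 5.47, -0.8, 0, 0, 0.14, 1.2, -0.47, 5.47, -0.8], grip_force=20)

```text
time: 30.12
ee_pos: [0.4564, 0.2561, 0.0465]
eef_rot: [0.781, 0.624, -0.001, -0.0]
ft_force: [-0.1, -0.1, 1.4]
width: 0.0463
grip_force: 0.0
```

Emit:
drive_tool(series=[0, 0, 0, 0, 0, 0, -0.8, 0, 0, 0, 0, 0, 0, -0.8, 0, 0, 0, 0, 0, 0, -0.8, 0, 0, 0, 0, 0, 0, -0.8, 0, 0, 0, 0, 0, 0, -0.8, 0, 0, 0, 0, 0, 0, -0.8, 0, 0, 0, 0, 0, 0, -0.8, 0, 0, 0, 0, 0, 0, -0.8], grip_force=20)

```text
time: 30.78
ee_pos: [0.4556, 0.2579, 0.0486]
eef_rot: [0.781, 0.625, 0.0, -0.0]
ft_force: [-5.6, 0.1, 5.2]
width: 0.0275
grip_force: 20.0
```

Emit:
drive_tool(series=[0, 0, 0, 0.2, 0, 0, -0.8, 0, 0, 0, 0.5, 0, 0, -0.8, 0, 0, 0, 0.8, 0, 0, -0.8, 0, 0, 0, 1.1, 0, 0, -0.8, 0, 0, 0, 1.3, 0, 0, -0.8, 0, 0, 0, 1.41, 0, 0, -0.8, 0, 0, 0, 1.41, 0, 0, -0.8, 0, 0, 0, 1.41, 0, 0, -0.8])

```text
time: 31.45
ee_pos: [0.4683, 0.314, 0.0486]
eef_rot: [0.781, 0.625, 0.001, -0.001]
ft_force: [-4.4, 3.5, 5.0]
width: 0.0279
grip_force: 20.0
```

Emit:
drive_tool(series=[0, 0, 0, 0, 0, 0, 0, 0, 0, 0, 0, 0, 0, 0.2, 0, 0, 0, 0, 0, 0, 0.2, 0, 0, 0, 0, 0, 0, 0.2, 0, 0, 0, 0, 0, 0, 0.3, 0, 0, 0, -0.4, 0, -1, 0.5, 0, 0, 0, -1, 0, -2, 0.5, 0, 0, 0, -1.6, 0, -3, 1, 0, 0, 0, -2.2, 0, -4, 1, 0, 0, 0, -2.5, 0, -5, 1])

```text
time: 32.28
ee_pos: [0.447, 0.2184, 0.233]
eef_rot: [0.781, 0.624, -0.001, 0.0]
ft_force: [1.0, -0.6, 0.4]
width: 0.0773
grip_force: 0.0
```

```bash
python3 - <<'E'
from h import *
s=telemetry.read_state();print(s['ee_pos'])
c,im=snap('wrist'); save(im,'w6.png');np.save('c6.npy',c,allow_pickle=True)
E
```

```text
[0.44696423 0.21840018 0.23297058]
```

View pics/w6.png

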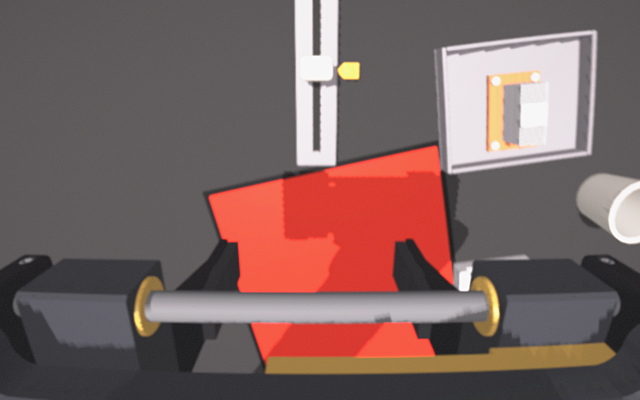

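The grip's top is now at about (316,68) and the pointer at about (349,71). I'll work out what's left along the track, correcting for the height difference.

```bash
python3 - <<'E'
from h import *
c=np.load('c6.npy',allow_pickle=True).item();im=cv2.imread('pics/w6.png')[:,:,::-1].copy()
h=cv2.cvtColor(im,cv2.COLOR_RGB2HSV).astype(int)
y=(h[...,0]>=15)&(h[...,0]<35)&(h[...,1]>120)&(h[...,2]>120);y[100:]=0;y[:,370:]=0;y[:,:330]=0
ys,xs=np.nonzero(y);print(xs.min(),xs.max(),ys.min(),ys.max())
print('col',[(r_,int(im[r_,306:328].mean())) for r_ in range(50,90)])
w=(im[50:90,295:335].min(2)>240);yy,xx=np.nonzero(w);print('white',xx.min()+295,xx.max()+295,yy.min()+50,yy.max()+50)
t=np.radians(77.4);u=np.array([np.cos(t),np.sin(t)])
P=cast(c,[(xs.mean(),(ys.min()+ys.max())/2)],.012)[0]
for r0 in(67,68,69,70):
    S=cast(c,[(316,r0)],.054)[0];print(r0,S,(P-S)[:2]@u)
ct,im=snap('top');save(im,'top4.png')
h=cv2.cvtColor(im,cv2.COLOR_RGB2HSV).astype(int)
sub=np.s_[222:262,160:230]
y=((h[...,0]>=15)&(h[...,0]<35)&(h[...,1]>110)&(h[...,2]>110))[sub];a=np.argwhere(y).mean(0)[::-1]+[160,222]
w=(im.min(2)>225)[sub];b=np.argwhere(w);print(a,b.min(0),b.max(0),b.mean(0)[::-1]+[160,222],len(b))
print('top along',(cast(ct,[a],.012)-cast(ct,[b.mean(0)[::-1]+[160,222]],.054))[0,:2]@u)
E
```

```text
338 359 62 79
col [(50, 188), (51, 186), (52, 185), (53, 186), (54, 192), (55, 220), (56, 247), (57, 248), (58, 247), (59, 247), (60, 247), (61, 247), (62, 247), (63, 247), (64, 247), (65, 247), (66, 247), (67, 247), (68, 247), (69, 247), (70, 247), (71, 247), (72, 247), (73, 247), (74, 247), (75, 247), (76, 247), (77, 248), (78, 248), (79, 244), (80, 208), (81, 154), (82, 127), (83, 122), (84, 127), (85, 142), (86, 163), (87, 178), (88, 185), (89, 188)]
white 297 331 50 89
67 [0.46907459 0.31417972 0.054     ] -0.001203478127951205
68 [0.46889681 0.31339265 0.054     ] -0.0003965812330935739
69 [0.46871882 0.31260466 0.054     ] 0.00041125153734533946
70 [0.46854063 0.31181576 0.054     ] 0.001220025042563344Traceback (most recent call last):
  File "<stdin>", line 16, in <module>
    return umr_minimum(a, axis, None, out, keepdims, initial, where)
ValueError: zero-size array to reduction operation minimum which has no identity
```

The slider is level to within about 1 mm. Next I'll go back to the cock and check the sinks on the way.

```bash
python3 - <<'E'
from h import *
move([.462,-.218,.23],np.radians(88))
E
```

```text
turn [ 0.09 -0.01 -2.18] shift [-10.585   2.725   0.193] pos [0.4501 0.219  0.2375] yaw 1.346 t 32.3833
```

Emit:
drive_tool(series=[0, 0, -0.3, -0.7, 0.1, 0, 1, 0, 0, -0.6, -1.6, 0.3, 0, 1, 0, 0, -0.9, -2.6, 0.6, 0, 1, 0, 0, -1.2, -3.6, 0.9, 0, 1, 0, 0, -1.5, -4.6, 1.2, 0, 1, 0, 0, -1.8, -5.6, 1.5, 0, 1, 0, 0, -2.1, -6.6, 1.8, 0, 1, 0, 0, -2.18, -7.6, 2.1, 0, 1, 0, 0, -2.18, -8.6, 2.4, 0, 1, 0, 0, -2.18, -9.6, 2.6, 0, 1])

```text
time: 33.22
ee_pos: [0.4649, -0.1793, 0.2322]
eef_rot: [0.718, 0.696, -0.0, 0.0]
ft_force: [1.9, -0.1, 0.3]
width: 0.087
grip_force: 0.0
```

```bash
python3 - <<'E'
from h import *
c,im=snap('top');save(im,'top5.png',(150,130,420,300),2.9); sinks(c,im,.02)
move([.460,-.218,.0775],np.radians(88))
E
```

```text
px [  7. 269.] ctr [0.393  0.8839] yaw -89.9 size [51.4 48.5]
px [474. 207.] ctr [ 0.552  -0.5377] yaw 13.5 size [53.3 51.3]
px [322. 197.] ctr [ 0.6003 -0.0807] yaw 88.8 size [77.9 48.2]
px [292. 195.] ctr [0.6062 0.0088] yaw 84.0 size [75.2 40.3]
px [591. 248.] ctr [ 0.4122 -0.8972] yaw -5.5 size [408.8 343.7]
px [220. 181.] ctr [0.651  0.2296] yaw 84.5 size [74.2 48.9]
turn [-0.01  0.03 -0.06] shift [-0.729 -0.045  3.853] pos [ 0.4631 -0.1885  0.2315] yaw 1.53 t 33.2667
```

View pics/top5.png

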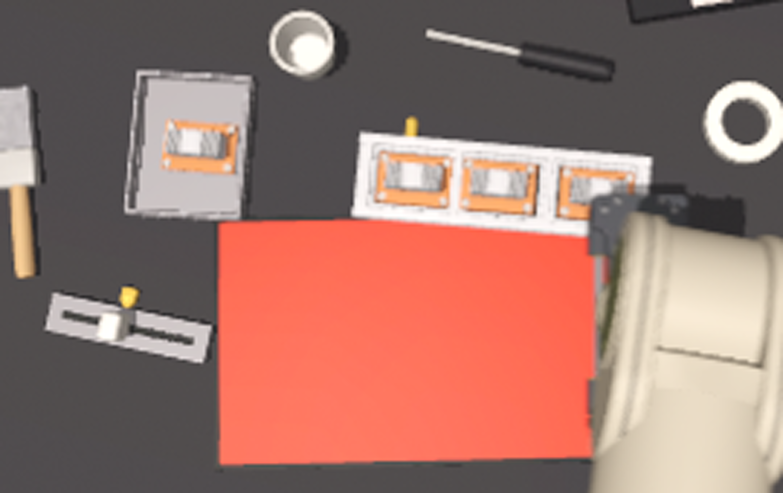

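All sinks are seated: three in the jig bays, one in the tray. The slider, crop (113,325), is level with the pointer, crop (129,297), after height parallax. I'll open the cock.

Emit:
drive_tool(series=[0, 0, 0, -0.5, 0, 0, 1, 0, 0, 0, -0.6, 0, 0.5, 1, 0, 0, 0, -0.6, 0, 1.4, 0.6, 0, 0, 0, -0.6, 0, 2.3, 0.4, 0, 0, 0, -0.6, 0, 3, 0.3, 0, 0, 0, -0.6, 0, 3.6, 0.2, 0, 0, 0, -0.6, 0, 3.85, 0, 0, 0, 0, -0.6, 0, 3.85, -0.9, 0, 0, 0, -0.6, 0, 3.85, -0.9, 0, 0, 0, -0.6, 0, 3.85, -0.9])

```text
time: 34.1
ee_pos: [0.4653, -0.2014, 0.0799]
eef_rot: [0.718, 0.696, 0.0, 0.001]
ft_force: [-1.5, 0.6, 0.7]
width: 0.0417
grip_force: 0.0
```

Emit:
drive_tool(series=[0, 0, 0, 0, 0, 0, -0.8, 0, 0, 0, 0, 0, 0, -0.8, 0, 0, 0, 0, 0, 0, -0.8, 0, 0, 0, 0, 0, 0, -0.8, 0, 0, 0, 0, 0, 0, -0.8, 0, 0, 0, 0, 0, 0, -0.8, 0, 0, 0, 0, 0, 0, -0.8, 0, 0, 0, 0, 0, 0, -0.8], grip_force=15)

```text
time: 34.77
ee_pos: [0.4637, -0.2014, 0.0787]
eef_rot: [0.718, 0.696, -0.001, -0.0]
ft_force: [-6.0, 0.8, 7.0]
width: 0.0181
grip_force: 15.0
```

```bash
python3 - <<'E'
from h import *
s=telemetry.read_state();print({k:s[k] for k in('time','ee_pos','width','ft_force','grip_force')})
ax=(.458,-.302);v=s['ee_pos'][:2]-ax;print(np.hypot(*v),np.degrees(np.arctan2(v[1],v[0])))
move(s['ee_pos'],np.radians(88))
arc(ax,range(-6,-60,-6))
E
```

```text
{'time': 34.7667, 'ee_pos': array([ 0.46374942, -0.2013932 ,  0.07873816]), 'width': 0.018071905256524967, 'ft_force': array([-6.03121177,  0.80047404,  7.04932371]), 'grip_force': 15.000647413780825}
0.10077095095889027 86.72925006970924
turn [-0.01  0.01  0.04] shift [0. 0. 0.] pos [ 0.4637 -0.2014  0.0787] yaw 1.539 t 34.7667
-6 turn 1.2 shift [-0.02  0.26 -0.  ]
-12 turn 2.4 shift [-0.07  0.52 -0.  ]
-18 turn 3.6 shift [-0.14  0.78 -0.  ]
-24 turn 4.8 shift [-0.24  1.02 -0.  ]
-30 turn 6.0 shift [-0.37  1.25 -0.  ]
-36 turn 7.2 shift [-0.52  1.47 -0.  ]
-42 turn 8.4 shift [-0.69  1.67 -0.  ]
-48 turn 9.6 shift [-0.88  1.85 -0.  ]
-54 turn 10.8 shift [-1.09  2.01 -0.  ]
```

Emit:
drive_tool(series=[0, 0, 1, -0.01, 0.22, 0, -0.8, 0, 0, 2, -0.05, 0.44, 0, -0.8, 0, 0, 3, -0.1, 0.65, 0, -0.8, 0, 0, 4, -0.17, 0.86, 0, -0.8, 0, 0, 5, -0.26, 1.06, 0, -0.8, 0, 0, 6, -0.37, 1.25, 0, -0.8, 0, 0, 7, -0.49, 1.44, 0, -0.8, 0, 0, 8, -0.63, 1.61, 0, -0.8, 0, 0, 9, -0.78, 1.76, 0, -0.8, 0, 0, 9.6, -0.88, 1.85, 0, -0.8])

```text
time: 35.6
ee_pos: [0.5361, -0.2401, 0.0787]
eef_rot: [0.94, 0.341, -0.001, 0.0]
ft_force: [-11.1, 0.3, 9.7]
width: 0.0182
grip_force: 14.9
```

```bash
python3 - <<'E'
from h import *
s=telemetry.read_state();print({k:s[k] for k in('time','ee_pos','width','ft_force','grip_force')})
ax=(.458,-.302);v=s['ee_pos'][:2]-ax;print(np.hypot(*v),np.degrees(np.arctan2(v[1],v[0])))
move(s['ee_pos'],np.radians(-2.4))
arc(ax,range(-5,-60,-5))
E
```

```text
{'time': 35.6, 'ee_pos': array([ 0.53613556, -0.24010312,  0.07869819]), 'width': 0.01819486741013876, 'ft_force': array([-11.09677418,   0.25107352,   9.72511105]), 'grip_force': 14.879324473306497}
0.0996814414176294 38.38531601669296
turn [0.   0.03 8.45] shift [0. 0. 0.] pos [ 0.5361 -0.2401  0.0787] yaw 0.696 t 35.6
-5 turn 1.0 shift [-0.02  0.22 -0.  ]
-10 turn 2.0 shift [-0.05  0.43 -0.  ]
-15 turn 3.0 shift [-0.1   0.64 -0.  ]
-20 turn 4.0 shift [-0.17  0.85 -0.  ]
-25 turn 5.0 shift [-0.26  1.05 -0.  ]
-30 turn 6.0 shift [-0.37  1.24 -0.  ]
-35 turn 7.0 shift [-0.49  1.42  0.  ]
-40 turn 8.0 shift [-0.62  1.59  0.  ]
-45 turn 9.0 shift [-0.77  1.74  0.  ]
-50 turn 10.0 shift [-0.94  1.89  0.  ]
-55 turn 11.0 shift [-1.11  2.01  0.  ]
```

Emit:
drive_tool(series=[0, 0, 1, -0.02, 0.22, 0, -0.8, 0, 0, 2, -0.05, 0.43, 0, -0.8, 0, 0, 3, -0.1, 0.64, 0, -0.8, 0, 0, 4, -0.17, 0.85, 0, -0.8, 0, 0, 5, -0.26, 1.05, 0, -0.8, 0, 0, 6, -0.37, 1.24, 0, -0.8, 0, 0, 7, -0.49, 1.42, 0, -0.8, 0, 0, 7.8, -0.6, 1.56, 0, -0.8, 0, 0, 8.5, -0.7, 1.68, 0, -0.8, 0, 0, 8.8, -0.74, 1.74, 0, -0.8])

```text
time: 36.43
ee_pos: [0.5578, -0.3065, 0.0781]
eef_rot: [0.999, -0.034, -0.003, -0.003]
ft_force: [-15.4, 23.5, 13.2]
width: 0.0178
grip_force: 15.1
```

Emit:
drive_tool(series=[0, 0, 0, 0, 0, 0, -0.8, 0, 0, 0, 0, 0, 0, -0.8, 0, 0, 0, 0, 0, 0, -0.8])

```text
time: 36.68
ee_pos: [0.5579, -0.3064, 0.078]
eef_rot: [0.999, -0.031, -0.003, -0.003]
ft_force: [-13.3, 15.1, 11.8]
width: 0.0184
grip_force: 15.0
```

```bash
python3 - <<'E'
from h import *
s=telemetry.read_state();print({k:s[k] for k in('time','ee_pos','width','ft_force','grip_force')})
ax=(.458,-.302);v=s['ee_pos'][:2]-ax;print(np.hypot(*v),np.degrees(np.arctan2(v[1],v[0])))
move(s['ee_pos'],np.radians(-2.4))
E
```

```text
{'time': 36.6833, 'ee_pos': array([ 0.55791438, -0.30639825,  0.07804717]), 'width': 0.018381575404813756, 'ft_force': array([-13.32129525,  15.12986534,  11.81093902]), 'grip_force': 15.016675719525665}
0.1000111339519161 -2.5205413071647658
turn [-0.06  0.07 -0.24] shift [0. 0. 0.] pos [ 0.5579 -0.3064  0.078 ] yaw -0.063 t 36.6833
```

At the stop: the lever bearing is -2.5° and the reaction force has risen. I'll push slightly harder, then release and lift straight up.

Emit:
drive_tool(series=[0, 0, 0, 0, 0.08, 0, -0.8, 0, 0, 0, 0, 0.08, 0, -0.8, 0, 0, 0, 0, 0.08, 0, -0.8, 0, 0, 0, 0, 0.08, 0, -0.8])

```text
time: 37.02
ee_pos: [0.5582, -0.3065, 0.0778]
eef_rot: [1.0, -0.03, -0.003, -0.005]
ft_force: [-14.9, 23.6, 14.7]
width: 0.0182
grip_force: 15.0
```

Emit:
drive_tool(series=[0, 0, 0, 0, -0.04, 0, 0, 0, 0, 0, 0, -0.08, 0, 0, 0, 0, 0, 0, -0.08, 0, 0, 0, 0, 0, 0, -0.08, 0, 0, 0, 0, 0, 0, -0.08, 0, 0, 0, 0, 0, 0, -0.08, -0.7, 0, 0, 0, 0, 0, -0.08, -1.5, 0, 0, 0, 0, 0, -0.08, -2.4, 0.4, 0, 0, 0, 0, -0.08, -3.4, 1, 0, 0, 0, 0, -0.08, -4, 1])

```text
time: 37.85
ee_pos: [0.5603, -0.3117, 0.2431]
eef_rot: [0.999, -0.033, 0.002, 0.001]
ft_force: [0.8, -1.7, 1.0]
width: 0.0562
grip_force: 0.0
```

```bash
python3 - <<'E'
from h import *
print(telemetry.read_state()['ee_pos'])
c,im=snap('wrist');save(im,'w7.png');np.save('c7.npy',c,allow_pickle=True)
E
```

```text
[ 0.56028404 -0.31166551  0.24305162]
```

View pics/w7.png

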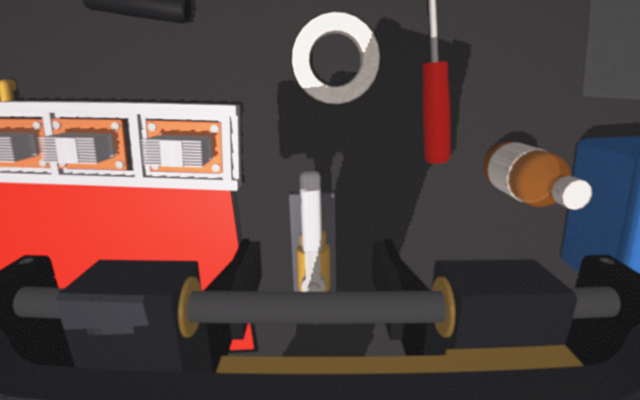

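The lever, tip (310,178) and pivot (313,287), now lies along the pipe. The bays are still full and the nearby bystanders haven't moved. I'll check the angle and hand in.

```bash
python3 - <<'E'
from h import *
c=np.load('c7.npy',allow_pickle=True).item()
p=cast(c,[(310,178),(313,286)],.082);d=p[0]-p[1];a=np.degrees(np.arctan2(d[1],d[0]));print(a)
look(.02); print(telemetry.read_state()['ft_force'])
if a<1.5: print(r.close_job())
E
```

```text
-2.5816462378609275
sink [ 0.5957 -0.1794] 84.1 [75.4 52.6]
sink [ 0.6065 -0.0787] 84.1 [77.4 52.4]
[-0.36540168 -0.0552806  -0.81141003]
the job is handed in; nothing more can be done
None
```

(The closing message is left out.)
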